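# Charge the bench shaker with cut stones

## Robot

A 6-joint arm with a two-finger parallel gripper is mounted at the origin on a cart in front of the work surface, level with it; the furniture and walls round the work are solid. World frame = base frame: x ahead of the robot, y to its left, z up, the work surface at z = 0. Lengths are in m, angles in rad, forces in N, time in s.
With the tool pointing down it reaches from about 0.375 to 0.9 m from the base axis. Payload 3.1 kg.
Tool frame: the origin (TCP) lies midway between the tips of the shut fingers; the grasp point (between the pads) lies 19 mm behind it; x points along the fingers, y is the direction in which the jaws open and shut, and the axes are right-handed (so a half turn about x gives the same grasp; the last joint's range is limited). The gripper opens to 85 mm and grips with 20 to 120 N. Pads are 22 mm wide; open, the fingers measure 114 mm over their backs; the gripper's body (76 mm by 85 mm) begins 54 mm behind the grasp point. The pads swing forward as they close: fully open they stand 13 mm farther back than shut.
Start: joints at [1.095, 0.527, 1.433, -0, 1.181, -0.178], TCP at [0.183, 0.598, 0.231] pointing down, gripper open.
Joint ranges: [-3.08, 3.08], [-0.75, 2.2], [0.22, 2.44], [-1.43, 4.57], [0, 2.65], [-2.85, 2.85]. Speed limits (rad/s): [2.79, 2.79, 3.14, 3.14, 3.14, 3.14].

## Interface

Orientations are given as a unit quaternion [x, y, z, w].
In Python, from station import manip gives the robot as it stands.
- The arm moves only by the tool carry_out, never from a script. Its argument "commands" is a list that holds one entry, the list of rows, each a list of 7 numbers: the shift along the tool's x, y, z in units of 25 mm (1.0 is 25 mm), then the turn, a rotation vector about the tool's x, y, z in units of 5 degrees (1.0 is 5 degrees), then the finger opening in mm, from 0 to 85.4. A call has exactly 5 rows; each row is the pose to reach, as a shift and turn from the pose commanded when the call began, along the tool's axes at that moment; what a row does not reach only later rows make up. A row lasts 1/10 s, in which the tool goes at most 50 mm and 8.59 degrees, less where a joint would pass 70% of its speed; a pose out of reach is approached as far as the arm can. A call with a gripper value outside its range is refused whole. The fingers move at their own pace and stop on an object; "force" is the grip in N (left out, the last holds). Time passes only in rows, so rows that repeat a pose let the fingers close, or fill a call up. It gives the time, the measured TCP pose, the force and the opening at its end, in the units of the state.
- manip.sense(): the state, without advancing time (a new reading comes with each control period).
- manip.snapshot(name): name is "side" or "top" or "wrist"; returns a dict with "image" (400x640x3 uint8, red, green, blue), "fx", "fy", "cx", "cy" (pixels), "k1" (the pictures are not rectified: a ray, as slopes to the right and down, at radius r is drawn at 1 + k1 r^2 times it, then the intrinsics apply), "rvec" (rotation vector, rad) and "tvec" (3), from world to camera coordinates, as OpenCV has them. Camera axes: x right, y down, z forward; pixel columns grow to the right and rows downward; lengths in m; the calibration is good to about 2 mm. A picture is of the moment at which its call begins. There is no depth.
- manip.sign_off(): hands the job in, once; it reports no verdict.
The state is a dict: "t": time; "q": joint angles; "qd": joint speeds; "tau": joint torques, N m; "tcp_pos": TCP position; "tool_rot": TCP orientation; "force": force on the tool from outside, world axes, zero at the start; "ft_torque": the same for the moment, N m; "finger_gap": opening from 0.0 (shut) to 1.0 (fully open).
Only numpy, scipy, OpenCV 4.12 (cv2) and the standard library are available. Lean on these libraries where they do the work, as an engineer would, in place of code of your own. Each camera call takes 0.05 s, during which the arm holds its last target.

## Task

Charge the bench shaker for polishing: swing its lid right open by the bar handle, past upright so that it stays back, seat the orange funnel upright and fully down in the mouth of the jar inside, and pour all six stones from the scoop through the funnel into the jar. Leave the lid open and the funnel seated in the jar, set the empty scoop down level on the bench, and leave the mug and the tape roll where they are.

Things in the scene. Friction and masses are not known exactly. Their poses are not given: they have to be found in the camera images.
- shaker: Bench shaker, a blue machine fixed to the bench. Origin on the bench under the jar axis; x points from its front to its rear, z up. Open-topped chamber in front (x -78 to 78, y -90 to 90 mm) with its top edge at z = 130 mm; behind it a grey motor cowl to x = 170, z = 117 mm; plinth 200 mm wide (y), 36 mm high.
- shaker_lid (a joint): Angle of the blue lid over the chamber: 0 shut, grows as it swings up and back, stop at 1.95 rad; past upright from 1.57. Stiff hinge: it stays where it is left. It takes about 4 N at the handle.
- lid_handle (a point): Middle of the lid's round steel bar handle: bar 10 mm thick and 90 mm long parallel to the hinge, its axis 37 mm over the lid's underside (32 mm over its top), 150 mm in front of the hinge axis. Moves with the lid.
- lid_hinge (a point): Point of the lid's hinge axis, in the middle, 78 mm behind the jar's axis and 130 mm above the bench. Its axes move with the lid: y along the hinge axis, -x along the lid's underside towards the handle.
- jar_mouth (a point): Centre of the rim of the white jar clamped upright in the chamber, 125 mm above the bench (5 mm below the chamber's edge): bore 62 mm, outside 70 mm, z up.
- jar_floor (a point): Centre of the jar's inner floor, 83 mm below its rim; the jar is 74 mm wide inside below its short neck.
- funnel: Orange wide funnel, 80 mm high, 90 g, loose, standing on its spout. Origin at the centre of the spout's lower end, z up: spout 54 mm outside, 48 mm bore, up to z = 22 mm, then a cone to 131 mm across at the rim. Seated, the cone rests on the jar's rim with the spout's end about 28 mm below the rim. A grip tab stands out from the cone along +x.
- funnel_tab (a point): Grip point of the funnel's tab, 86 mm out along +x and 64 mm above the spout's end: tab 10 mm thick (along y), 26 mm high, free length about 40 mm (x from 64 to 104 mm).
- scoop: Aluminium scoop, 210 mm long, 76 mm wide, 140 g, standing flat on the bench. Origin at its underside, z up; the floor (3 mm) runs from x = -50 mm to the open nose at x = +70 mm; rear wall 50 mm high, side walls sloping from 48 mm at the rear to 18 mm at the nose. Black handle from x = -50 to -142 mm.
- scoop_grip (a point): Middle of the scoop's handle, at x = -98 mm, 36 mm above the underside: handle 22 mm wide (y), 24 mm high, 90 mm long.
- scoop_lip (a point): Middle of the nose's edge, over which the stones slide out, 70 mm in front of the origin, 2 mm above the underside.
- stone_0: One of the six cut stones in the scoop, a rounded block 16 x 15 x 14 mm of 10 g (white marble); origin at its centre.
- stone_1: One of the six cut stones in the scoop, a rounded block 16 x 15 x 14 mm of 10 g (terracotta red); origin at its centre.
- stone_2: One of the six cut stones in the scoop, a rounded block 16 x 15 x 14 mm of 10 g (white marble); origin at its centre.
- stone_3: One of the six cut stones in the scoop, a rounded block 16 x 15 x 14 mm of 10 g (grey); origin at its centre.
- stone_4: One of the six cut stones in the scoop, a rounded block 16 x 15 x 14 mm of 10 g (terracotta red); origin at its centre.
- stone_5: One of the six cut stones in the scoop, a rounded block 16 x 15 x 14 mm of 10 g (grey); origin at its centre.
- mug: White tea mug with dots, 78 x 114 x 93 mm, bystander; origin at its underside.
- tape: Roll of brown packing tape, 105 mm across, 48 mm high, bystander; origin at the centre of its underside.
There are look-alikes about, which are no part of the job. There is more than one size of the funnel; the job needs the larger.

How it is judged:
On the way, in this order (a step that is already met when the one before it is completed fails the run):
1. the lid is swung open, upright or past it (value of joint shaker_lid above 1.5 rad), for 0.2 s.
2. the funnel is seated upright and fully down in the jar's mouth, and let go, with all stones still in the scoop (value of joint shaker_lid above 1.5 rad and horizontal distance between funnel and jar_mouth below 0.009 m and z of funnel in the frame of jar_mouth below -0.02 m and angle between funnel's own z axis and vertical below 0.14 rad and contact force between funnel and the fingers below 0.1 N and distance between each of stone_0, stone_1, stone_2, stone_3, stone_4, stone_5 and scoop below 0.1 m), for 0.2 s.
3. all six stones lie in the jar, with the funnel seated (horizontal distance between each of stone_0, stone_1, stone_2, stone_3, stone_4, stone_5 and jar_floor below 0.038 m and z of each of stone_0, stone_1, stone_2, stone_3, stone_4, stone_5 in the frame of jar_floor below 0.05 m and horizontal distance between funnel and jar_mouth below 0.009 m and z of funnel in the frame of jar_mouth below -0.02 m and angle between funnel's own z axis and vertical below 0.14 rad), for 0.2 s.
At the end, for the whole second after the job is handed in: Lid over 1.5 rad; funnel axis within 9 mm of the mouth centre, spout end 20 mm or more below the rim, tilt under 8 deg; six stones within 38 mm of the jar axis and under 50 mm above its floor; scoop flat on the bench (8 mm, 6 deg); funnel and scoop at rest (all of step 3 and value of joint shaker_lid above 1.5 rad and height (world z) of scoop below 0.008 m and angle between scoop's own z axis and vertical below 0.1 rad and linear speed of each of scoop, funnel below 0.02 m/s); the robot touches nothing.
It fails at once if the mug or the tape roll is pushed more than 30 mm away or tipped (distance of any of mug, tape from where it was at the start of the episode above 0.03 m or angle between any of mug, tape's own z axis and vertical above 0.4 rad).
It also fails if it takes over 72 s, if anything falls off the work surface, if the arm or the gripper's body presses on something with over 40 N, if the wrist force passes 120 N, or if a joint passes its speed limit or range.

## Working session

There is one attempt and no reset: what is moved stays moved. The work goes in short steps, Python scripts to look and compute and a tool call to move; the robot and the scene stay as the last step left them, time stands still between calls to the robot, and variables do not carry over. Pictures are saved under pics/ and viewed, and the job is handed in when it is done.

Besides the shell and the picture viewer there is one more tool, called after "Request:" by a JSON object that holds its "name" and its "arguments". carry_out: Moves the arm, as the interface text tells. Its arguments: {"type":"object","properties":{"commands":{"type":"array"},"force":{"type":"number"}},"required":["commands"]}

```bash
ls; mkdir -p pics
python3 - <<'E'
from station import manip
import cv2
print(manip.sense())
for n in ["side","top","wrist"]:
    s=manip.snapshot(n); cv2.imwrite(f"pics/a_{n}.png",s["image"][:,:,::-1])
    print(n,{k:v for k,v in s.items() if k!="image"})
E
```

```text
pics
{'t': 0.0, 'q': array([ 1.09548751e+00,  5.28486876e-01,  1.43389755e+00,  2.57700420e-06,
        1.18140600e+00, -1.78488750e-01]), 'qd': array([-5.89109650e-04,  1.08300926e-03,  1.28767738e-03, -1.33186399e-03,
        2.15283467e-05, -3.42824954e-04]), 'tau': array([-2.49119245e-05, -4.42350483e+01, -1.78017712e+01, -1.77716538e-04,
        8.42206908e-03, -2.48559326e-05]), 'tcp_pos': array([0.18243192, 0.59703349, 0.23032241]), 'tool_rot': array([ 0.1038216 ,  0.6995837 , -0.10529282,  0.69908308]), 'force': array([-0.11400814,  0.36187368, -0.50959246]), 'ft_torque': array([0.02261531, 0.02965988, 0.01623374]), 'finger_gap': 1.0001440838630615}
side {'fx': 396.9122219193429, 'fy': 396.9122219193429, 'cx': 320.0135275034906, 'cy': 200.4892310218657, 'k1': -0.05166234669925952, 'rvec': array([ 0.00280927, -2.66694109,  1.60533838]), 'tvec': array([0.52008092, 0.14669822, 1.07627493])}
top {'fx': 367.5742485490544, 'fy': 367.5742485490544, 'cx': 313.53997461196906, 'cy': 198.37031580923306, 'k1': 0.026264531280886665, 'rvec': array([ 2.16541119, -2.14064208,  0.166134  ]), 'tvec': array([-0.12221738,  0.52106072,  1.32501639])}
wrist {'fx': 287.7894418740443, 'fy': 287.7894418740443, 'cx': 315.7790400607521, 'cy': 203.9980707089449, 'k1': 0.012695752457744309, 'rvec': array([-2.29739716, -1.70088592, -0.2832747 ]), 'tvec': array([-0.62318023, -0.0433249 ,  0.38302681])}
```

View pics/a_side.png

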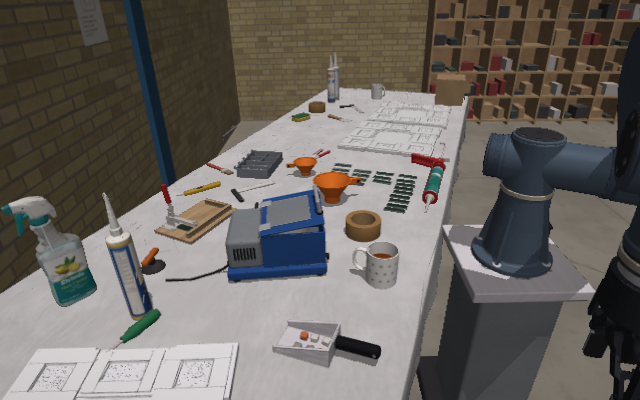

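View pics/a_top.png

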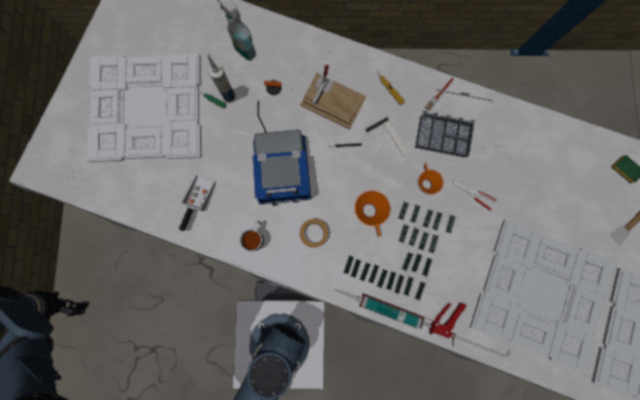

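View pics/a_wrist.png

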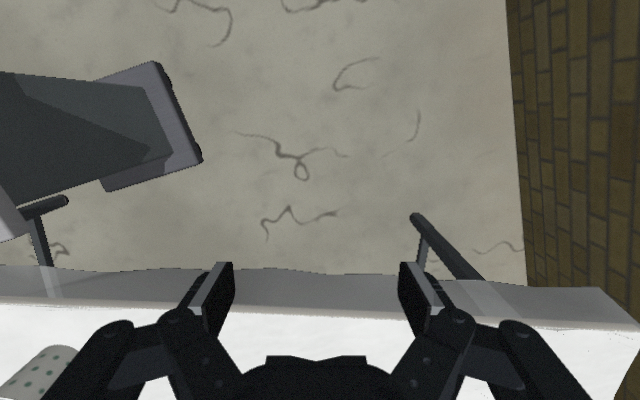

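```bash
cat > h.py <<'E'
import numpy as np, cv2
from scipy.spatial.transform import Rotation as R
from station import manip
def snap(n,f=None):
    s=manip.snapshot(n)
    s["K"]=np.array([[s["fx"],0,s["cx"]],[0,s["fy"],s["cy"]],[0,0,1]]); s["D"]=np.array([s["k1"],0,0,0,0.])
    if f: cv2.imwrite("pics/"+f,s["image"][:,:,::-1])
    return s
def proj(s,P):
    return cv2.projectPoints(np.array(P,float).reshape(-1,1,3),s["rvec"],s["tvec"],s["K"],s["D"])[0].reshape(-1,2)
def ray(s,uv):
    p=cv2.undistortPoints(np.array(uv,float).reshape(-1,1,2),s["K"],s["D"]).reshape(-1,2)
    Rm=cv2.Rodrigues(s["rvec"])[0]; d=np.c_[p,np.ones(len(p))]@Rm; c=-Rm.T@s["tvec"]
    return c,d
def onz(s,uv,z):
    c,d=ray(s,uv); return c+d*((z-c[2])/d[:,2])[:,None]
def tri(s1,u1,s2,u2):
    A=[];b=[]
    for s,u in((s1,u1),(s2,u2)):
        c,d=ray(s,[u]); d=d[0]/np.linalg.norm(d[0]); M=np.eye(3)-np.outer(d,d); A.append(M);b.append(M@c)
    return np.linalg.lstsq(np.vstack(A),np.hstack(b),rcond=None)[0]
def crop(s,x0,y0,x1,y1,k,f):
    cv2.imwrite("pics/"+f,cv2.resize(s["image"][y0:y1,x0:x1,::-1],None,fx=k,fy=k,interpolation=cv2.INTER_CUBIC))
E
python3 - <<'E'
from h import *
t=snap("top");s=snap("side")
crop(t,230,120,310,210,6,"b1.png");crop(t,340,160,450,240,7,"b2.png");crop(t,170,165,230,240,7,"b3.png")
crop(s,220,180,340,290,6,"b4.png");crop(s,265,310,390,370,6,"b5.png")
print(onz(t,[[372,208]],0.08),onz(t,[[203,190],[187,218]],0.02),onz(t,[[280,140]],.12),onz(t,[[315,233]],.048),onz(t,[[252,240]],.09))
E
```

```text
[[ 0.48413989 -0.32560449  0.08      ]] [[0.55152667 0.29799648 0.02      ]
 [0.4458015  0.35109815 0.02      ]] [[0.71883374 0.00617562 0.12      ]] [[ 0.39405512 -0.12275039  0.048     ]] [[0.365253   0.09798786 0.09      ]]
```

View pics/b1.png

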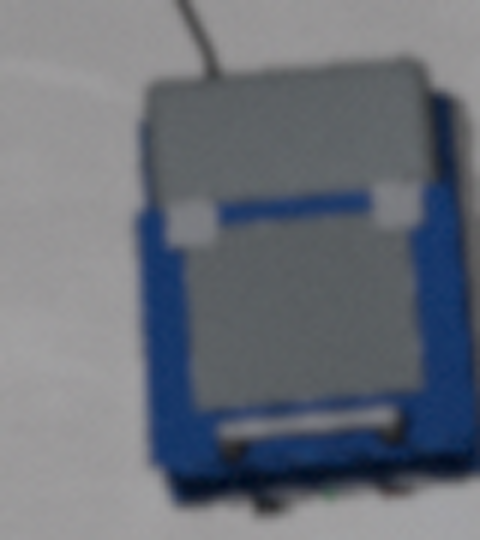

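View pics/b2.png

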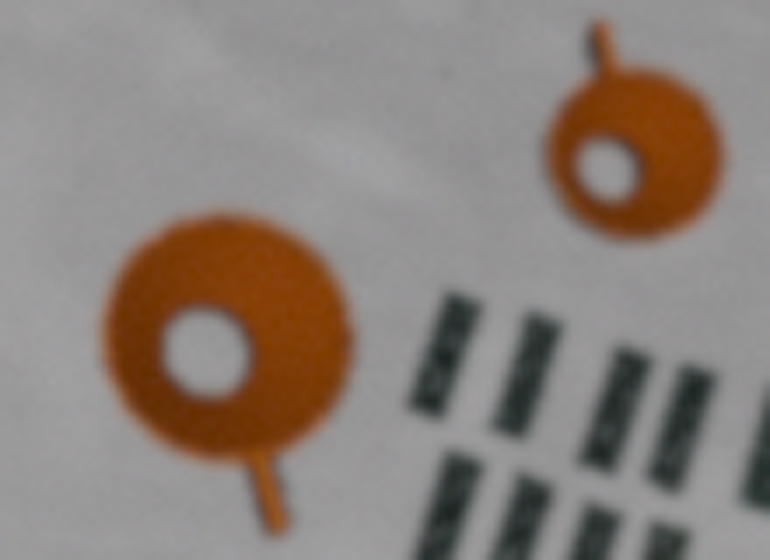

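View pics/b3.png

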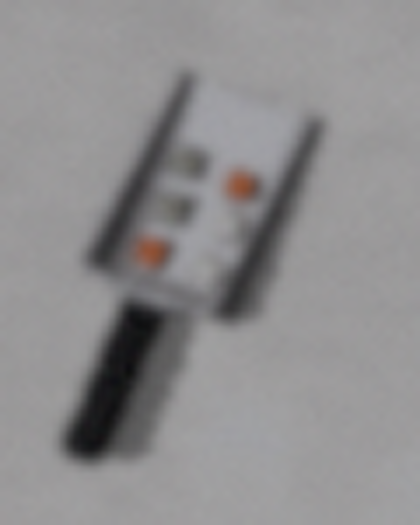

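View pics/b4.png

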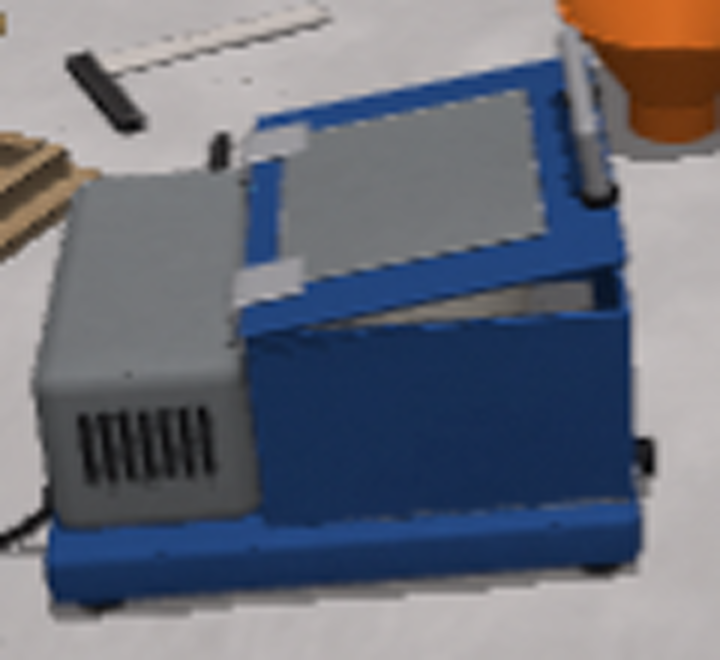

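View pics/b5.png

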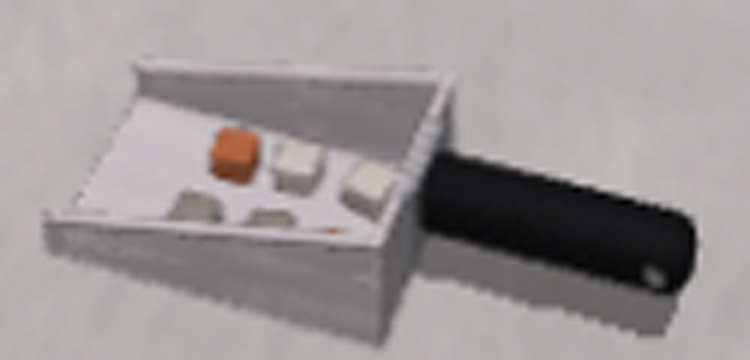

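Run:
```python
from h import *
t=snap("top");s=snap("side")
tc=lambda x,y:[230+x/6,120+y/6]; sc=lambda x,y:[220+x/6,180+y/6]
L=tri(t,tc(222,432),s,sc(602,190)); Rr=tri(t,tc(397,412),s,sc(572,38))
print("bar",L,Rr,np.linalg.norm(L-Rr))
print("onz bar",onz(t,[tc(222,432),tc(397,412)],.187))
# cowl top corners z=.117
c=onz(t,[tc(152,85),tc(422,65)],.117);print("cowl rear",c)
# hinge blocks
h=onz(t,[tc(192,222),tc(397,205)],.135);print("hingeblk",h)
p=onz(t,[tc(140,215),tc(455,190)],.135);print("lid rear corners",p)
q=sc(245,325);print("lid rear near corner tri",tri(t,tc(140,215),s,q))
# plinth side corner side view bottom
print("plinth front/rear near, z0",onz(s,[sc(640,572),sc(50,600)],.0), "z36",onz(s,[sc(640,515),sc(50,545)],.036))
# funnel
img=t["image"];hsv=cv2.cvtColor(img,cv2.COLOR_RGB2HSV)
m=((hsv[...,0]>5)&(hsv[...,0]<20)&(hsv[...,1]>150)).astype(np.uint8)
m[:160]=0;m[240:]=0;m[:,:340]=0;m[:,410:]=0
body=cv2.morphologyEx(m,cv2.MORPH_CLOSE,np.ones((15,15)));body=cv2.morphologyEx(body,cv2.MORPH_OPEN,cv2.getStructuringElement(cv2.MORPH_ELLIPSE,(13,13)))
cs,_=cv2.findContours(body,cv2.RETR_EXTERNAL,cv2.CHAIN_APPROX_NONE);c=max(cs,key=cv2.contourArea)
e=cv2.fitEllipse(c);print(e); fc=onz(t,[e[0]],.08)[0];print("rim",fc)
print("hole z0",onz(t,[[340+208/7,160+352/7]],0.0))
tab=onz(t,[[340+258/7,160+462/7],[340+277/7,160+530/7]],.077);print("tab",tab, np.linalg.norm(tab[:,:2]-fc[:2],axis=1), np.arctan2(*(tab[1]-fc)[[1,0]]))
b=lambda x,y:[170+x/7,165+y/7]
print("nose top corners z18",onz(t,[b(190,75),b(320,122)],.018));print("rear top z50",onz(t,[b(95,265),b(240,315)],.050))
print("handle top",onz(t,[b(145,305),b(85,450)],.048))
```

```text
bar [0.51929284 0.0418844  0.16569859] [ 0.53099139 -0.05667597  0.18679031] 0.10146853955806644
onz bar [[ 0.52039127  0.03921647  0.187     ]
 [ 0.53277943 -0.05674449  0.187     ]]
cowl rear [[ 0.73986314  0.09474746  0.117     ]
 [ 0.75471108 -0.06547405  0.117     ]]
hingeblk [[ 0.65204217  0.06617253  0.135     ]
 [ 0.66392832 -0.05272038  0.135     ]]
lid rear corners [[ 0.65576963  0.09643325  0.135     ]
 [ 0.67339986 -0.08639698  0.135     ]]
lid rear near corner tri [0.65604957 0.0963157  0.13600138]
plinth front/rear near, z0 [[0.50187226 0.08248464 0.        ]
 [0.75280071 0.09881049 0.        ]] z36 [[0.50129727 0.08996827 0.036     ]
 [0.74598244 0.1074237  0.036     ]]
((372.1274719238281, 208.01614379882812), (32.462127685546875, 33.882057189941406), 133.39891052246094)
rim [ 0.48408728 -0.32606088  0.08      ]
hole z0 [[ 0.48477963 -0.3305398   0.        ]]
tab [[ 0.4200915  -0.3426535   0.077     ]
 [ 0.38571913 -0.35179809  0.077     ]] [0.06611184 0.10167939] -2.8856875036869614
nose top corners z18 [[0.60611832 0.32332823 0.018     ]
 [0.58135126 0.25261041 0.018     ]]
rear top z50 [[0.49832698 0.35681257 0.05      ]
 [0.47305376 0.28069104 0.05      ]]
handle top [[0.47793207 0.33050789 0.048     ]
 [0.40244269 0.35671207 0.048     ]]
```

```bash
cat >> h.py <<'E'
def to(pos=None,x=None,y=None,Rt=None,n=5,pr=True):
    """units (shift/turn) from present pose to target TCP pos and axes"""
    st=manip.sense(); R0=R.from_quat(st["tool_rot"]); M=R0.as_matrix()
    if Rt is None:
        if x is None: Rt=M
        else:
            x=np.array(x,float);x/=np.linalg.norm(x);y=np.array(y,float);y-=x*(x@y);y/=np.linalg.norm(y)
            Rt=np.c_[x,y,np.cross(x,y)]
    p=st["tcp_pos"] if pos is None else np.array(pos)
    d=M.T@(p-st["tcp_pos"])/.025; w=R.from_matrix(M.T@Rt).as_rotvec()/np.radians(5)
    if pr: print("TO shift",d.round(2),"turn",w.round(2),"| mm",round(np.linalg.norm(d)*25),"deg",round(np.linalg.norm(w)*5,1))
    return d,w
def state():
    st=manip.sense();M=R.from_quat(st["tool_rot"]).as_matrix()
    print("t",round(st["t"],2),"tcp",st["tcp_pos"].round(4),"x",M[:,0].round(3),"y",M[:,1].round(3),"F",st["force"].round(1),"gap",round(st["finger_gap"]*85.4,1),"q",st["q"].round(2))
    return st,M
E
python3 - <<'E'
from h import *
state()
a=.1
to([.526,-.009,.32],[0,0,-1],[np.cos(a),np.sin(a),0])
to([.526,-.009,.32],[0,0,-1],[-np.cos(a),-np.sin(a),0])
E
```

```text
t 0.35 tcp [0.1827 0.5975 0.2311] x [-0. -0. -1.] y [ 0.292  0.956 -0.001] F [ 0.5 -0.4 -0.6] gap 85.7 q [ 1.1   0.53  1.43 -0.    1.18 -0.18]
TO shift [ -3.55 -19.19  20.23] turn [1.345e+01 0.000e+00 1.000e-02] | mm 703 deg 67.3
TO shift [ -3.55 -19.19  20.23] turn [-2.255e+01 -1.000e-02  0.000e+00] | mm 703 deg 112.7
```

Request:
{"name": "carry_out", "arguments": {"commands": [[[-0.4,-1.3,1.35,0.9,0,0,85],[-0.9,-2.6,2.7,1.8,0,0,85],[-1.4,-3.9,4.05,2.7,0,0,85],[-1.8,-5.2,5.4,3.6,0,0,85],[-2.2,-6.5,6.8,4.5,0,0,85]]]}}

```text
t: 0.85
tcp_pos: [0.2983, 0.391, 0.2869]
tool_rot: [0.24, 0.665, -0.24, 0.665]
force: [0.7, 0.1, 0.5]
finger_gap: 0.995
```

Run:
```python
from h import *
state()
a=.1
to([.526,-.009,.32],[0,0,-1],[np.cos(a),np.sin(a),0])
```

```text
t 0.85 tcp [0.2983 0.391  0.2869] x [ 0.001  0.    -1.   ] y [0.638 0.77  0.001] F [0.7 0.1 0.5] gap 84.9 q [ 0.69  0.28  1.69 -0.    1.18 -0.19]
TO shift [-1.32 -6.51 17.22] turn [ 8.92 -0.   -0.01] | mm 461 deg 44.6
```

Request:
{"name": "carry_out", "arguments": {"commands": [[[-0.3,-0.7,1.8,0.9,0,0,85],[-0.6,-1.4,3.6,1.8,0,0,85],[-0.9,-2.1,5.4,2.7,0,0,85],[-1.2,-2.8,7.2,3.6,0,0,85],[-1.3,-3.4,8.8,4.5,0,0,85]]]}}

```text
t: 1.35
tcp_pos: [0.4147, 0.185, 0.3199]
tool_rot: [0.366, 0.605, -0.365, 0.606]
force: [0.8, 1.3, 0.4]
finger_gap: 0.998
```

Run:
```python
from h import *
state()
a=.1
to([.526,-.009,.32],[0,0,-1],[np.cos(a),np.sin(a),0])
```

```text
t 1.35 tcp [0.4147 0.185  0.3199] x [ 0.003  0.    -1.   ] y [0.885 0.466 0.002] F [0.8 1.3 0.4] gap 85.3 q [ 0.17  0.18  1.72 -0.    1.24 -0.31]
TO shift [0.01 0.32 8.94] turn [ 4.41  0.   -0.03] | mm 224 deg 22.0
```

Request:
{"name": "carry_out", "arguments": {"commands": [[[0,0.1,1.9,0.9,0,0,85],[0,0.1,3.8,1.8,0,0,85],[0,0.2,5.7,2.7,0,0,85],[0,0.3,7.5,3.6,0,0,85],[0,0.3,8.9,4.4,0,0,85]]]}}

```text
t: 1.85
tcp_pos: [0.5259, -0.0085, 0.319]
tool_rot: [0.475, 0.524, -0.474, 0.525]
force: [0.8, 1.2, 0.6]
finger_gap: 0.994
```

Run:
```python
from h import *
w=snap("wrist","c_w.png"); t=snap("top");s=snap("side")
state()
crop(s,200,130,400,290,4,"c_s.png");crop(t,210,100,330,220,5,"c_t.png")
```

```text
t 2.0 tcp [ 0.5254 -0.0079  0.3185] x [-0.  0. -1.] y [ 0.995  0.101 -0.   ] F [ 0.4  0.3 -0.4] gap 84.9 q [-0.23  0.3   1.57  0.    1.28 -0.33]
```

View pics/c_w.png

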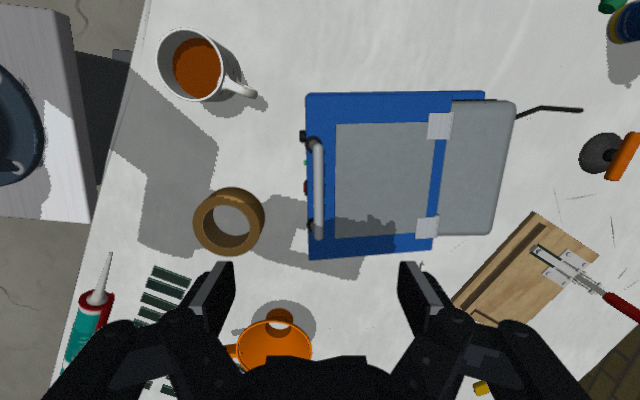

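View pics/c_s.png

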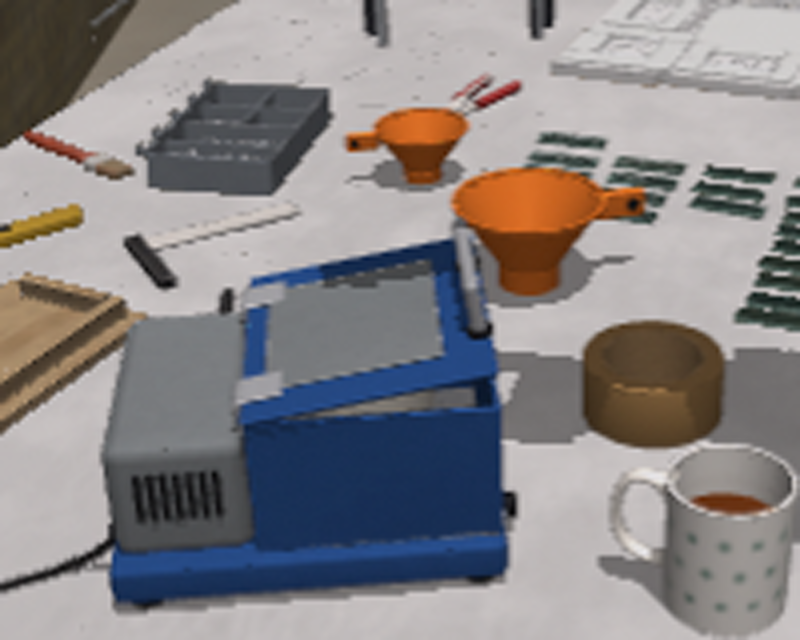

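Run:
```python
from h import *
w=snap("wrist");t=snap("top");s=snap("side")
crop(w,290,80,530,270,3,"d_w.png")
tc=lambda x,y:[230+x/6,120+y/6]; sc=lambda x,y:[220+x/6,180+y/6]
L=(tc(222,432),sc(602,190));Rr=(tc(397,412),sc(572,38))
for nm,e,wu in(("L",L,(317,141)),("R",Rr,(319,239))):
    print(nm,tri(w,wu,t,e[0]),tri(w,wu,s,e[1]),onz(w,[wu],.186),onz(t,[e[0]],.186))
print(proj(s,[.525,-.008,.32]))
```

```text
L [0.52199983 0.04114325 0.17337184] [0.51828183 0.04032459 0.16401363] [[0.5212261  0.04296898 0.186     ]] [[0.52055065 0.03933355 0.186     ]]
R [ 0.53304586 -0.05694201  0.18908681] [ 0.53159022 -0.05880117  0.18554062] [[ 0.53384992 -0.05860916  0.186     ]] [[ 0.53294914 -0.05670738  0.186     ]]
[[314.92367405 144.89017795]]
```

View pics/d_w.png

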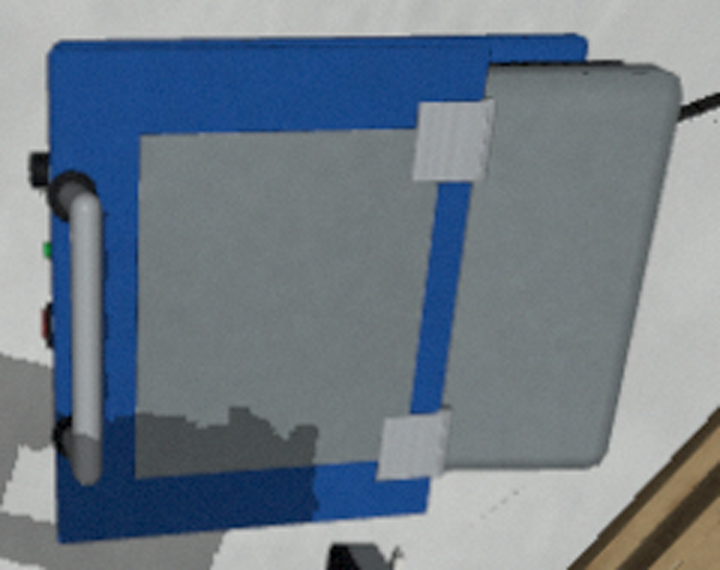

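Request:
{"name": "carry_out", "arguments": {"commands": [[[1.5,0,0,0,0,0,85],[3.0,0.05,0,-0.2,0,0,85],[4.3,0.05,0,-0.2,0,0,85],[5.2,0.05,0,-0.2,0,0,85],[5.9,0.05,0,-0.2,0,0,85]]], "force": 20}}

```text
t: 2.65
tcp_pos: [0.5242, -0.0039, 0.17]
tool_rot: [0.467, 0.531, -0.468, 0.529]
force: [0.0, -0.1, -0.4]
finger_gap: 0.994
```

Run:
```python
from h import *
w=snap("wrist","e_w.png");s=snap("side");crop(s,200,130,400,290,4,"e_s.png")
state()
```

```text
t 2.75 tcp [ 0.5233 -0.0039  0.1694] x [-0.006  0.001 -1.   ] y [ 0.992  0.124 -0.006] F [-1.  -0.2  1.2] gap 85.1 q [-0.22  0.48  1.75  0.    0.92 -0.35]
```

View pics/e_w.png

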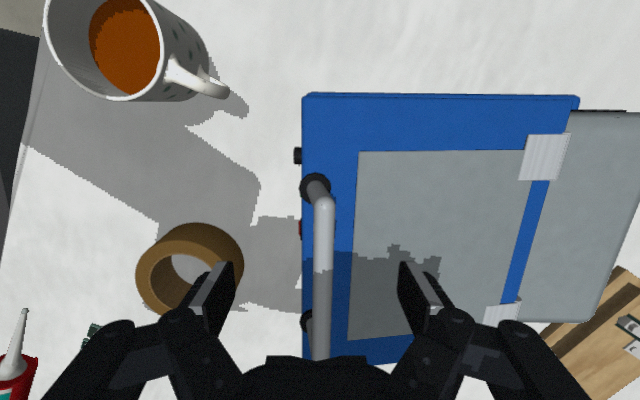

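View pics/e_s.png

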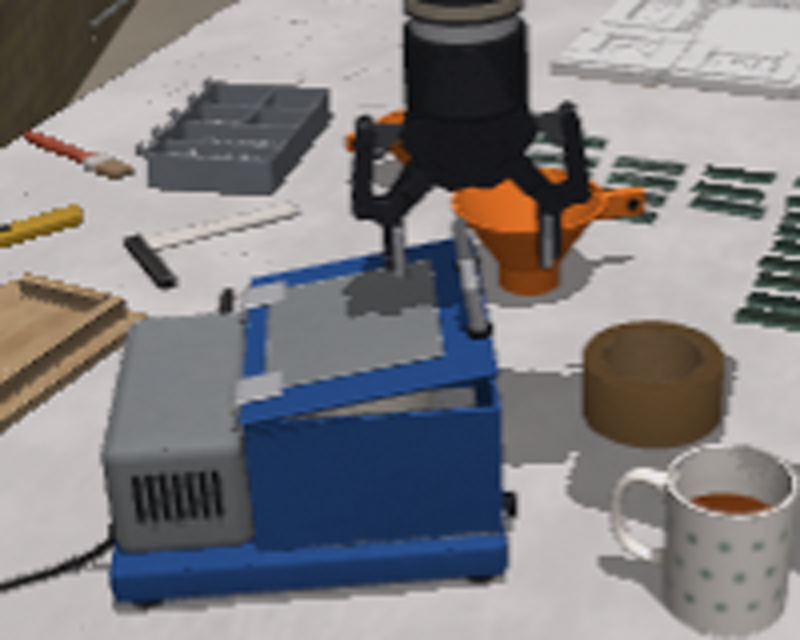

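Request:
{"name": "carry_out", "arguments": {"commands": [[[-0.1,0.1,0,0,0,0,40],[-0.1,0.1,0,0,0,0,20],[-0.1,0.1,0,0,0,0,5],[-0.1,0.1,0,0,0,0,5],[-0.1,0.1,0,0,0,0,5]]], "force": 20}}

```text
t: 3.25
tcp_pos: [0.5284, -0.0056, 0.1744]
tool_rot: [0.469, 0.529, -0.468, 0.53]
force: [-1.4, -0.3, 0.5]
finger_gap: 0.133
```

Run:
```python
from h import *
w=snap("wrist","f_w.png");s=snap("side");crop(s,200,130,400,290,4,"f_s.png")
state()
```

```text
t 3.35 tcp [ 0.5276 -0.0056  0.174 ] x [-0.001 -0.    -1.   ] y [ 0.993  0.122 -0.001] F [-3.1  0.3  1.6] gap 8.8 q [-0.22  0.48  1.73 -0.    0.93 -0.34]
```

View pics/f_s.png

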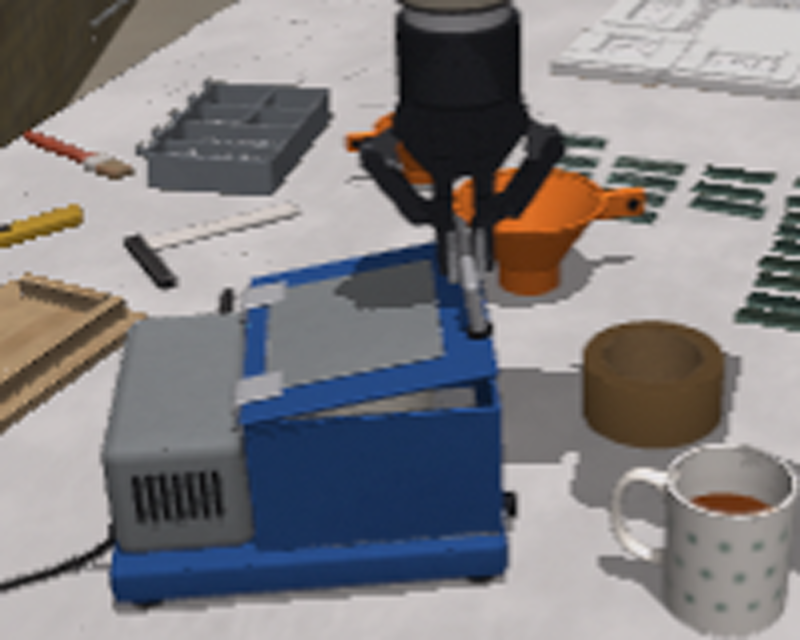

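Request:
{"name": "carry_out", "arguments": {"commands": [[[-0.7,0.32,0,0,0,0,5],[-1.48,0.82,0,0,0,0,5],[-2.27,1.52,0,0,0,0,5],[-2.96,2.39,0,0,0,0,5],[-3.52,3.48,0,0,0,0,5]]]}}

```text
t: 3.85
tcp_pos: [0.6116, 0.0038, 0.262]
tool_rot: [0.466, 0.531, -0.471, 0.528]
force: [-3.0, -4.6, -4.1]
finger_gap: 0.106
```

Run:
```python
from h import *
s=snap("side");crop(s,200,80,400,290,3.8,"g_s.png")
state()
```

```text
t 3.9 tcp [0.6189 0.0045 0.2647] x [ 0.005 -0.001 -1.   ] y [0.993 0.121 0.005] F [-0.6  0.1  8.8] gap 9.5 q [-0.17  0.48  1.41 -0.    1.24 -0.29]
```

View pics/g_s.png

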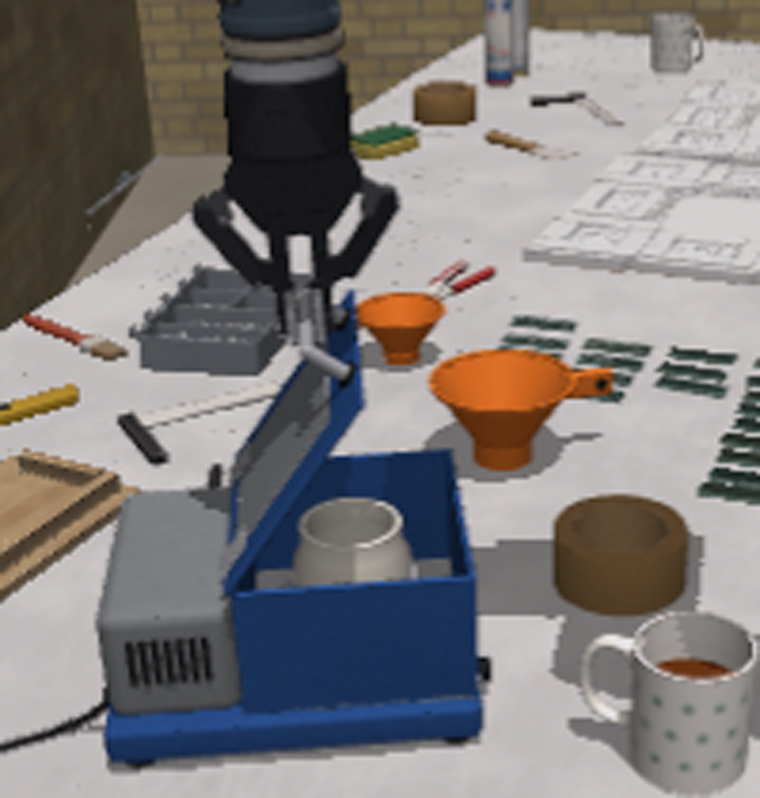

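Request:
{"name": "carry_out", "arguments": {"commands": [[[-0.28,0.89,0,0,0,0,5],[-0.43,1.92,0,0,0,0,5],[-0.4,3.03,0,0,0,0,5],[-0.18,4.06,0,0,0,0,5],[0.23,5.09,0,0,0,0,5]]]}}

```text
t: 4.4
tcp_pos: [0.7409, 0.0188, 0.2566]
tool_rot: [0.468, 0.529, -0.47, 0.53]
force: [-1.9, -4.1, 1.5]
finger_gap: 0.108
```

Run:
```python
from h import *
s=snap("side");crop(s,200,80,400,290,3.8,"h_s.png")
state()
```

```text
t 4.45 tcp [0.7454 0.0193 0.254 ] x [ 0.005 -0.002 -1.   ] y [0.993 0.121 0.005] F [ 5.3 -2.7  4.2] gap 9.1 q [-0.12  0.68  1.07 -0.    1.39 -0.24]
```

View pics/h_s.png

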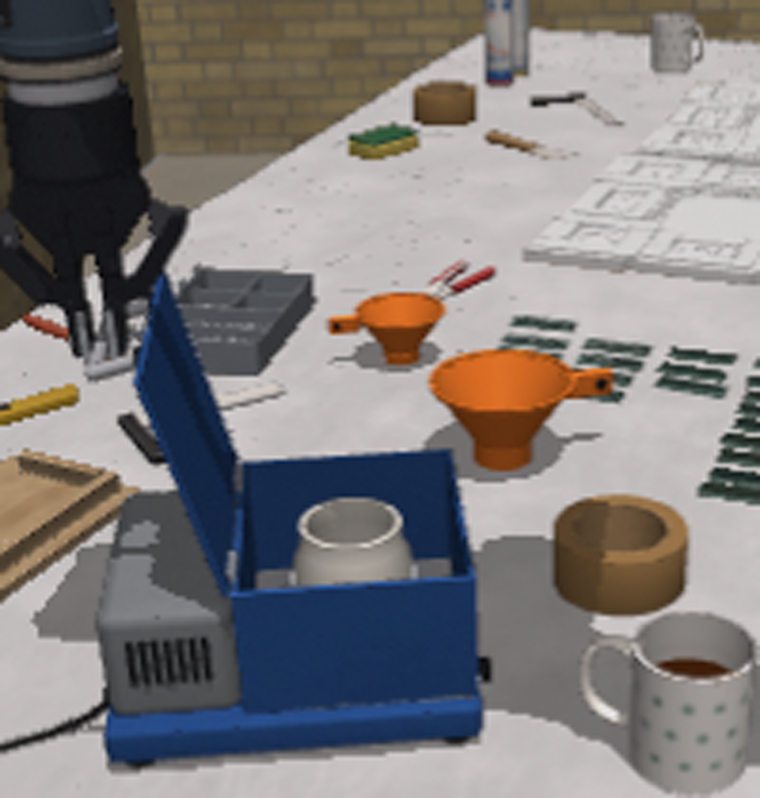

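Request:
{"name": "carry_out", "arguments": {"commands": [[[0,0,0,0,0,0,16],[0,0,0,0,0,0,16],[-0.8,0.05,0,0,0,0,16],[-2.0,0.05,0,0,0,0,16],[-3.4,0.05,0,0,0,0,16]]]}}

```text
t: 4.95
tcp_pos: [0.7401, 0.0213, 0.3404]
tool_rot: [0.468, 0.531, -0.469, 0.528]
force: [-0.2, 0.2, 0.2]
finger_gap: 0.184
```

Run:
```python
from h import *
s=snap("side");crop(s,200,80,400,290,3.8,"i_s.png")
t=snap("top");crop(t,220,90,320,210,5,"i_t.png")
state()
```

```text
t 5.05 tcp [0.7436 0.021  0.3483] x [ 0.011 -0.001 -1.   ] y [0.992 0.122 0.011] F [0.6 0.3 1.9] gap 15.5 q [-0.12  0.61  0.94  0.    1.57 -0.24]
```

View pics/i_s.png

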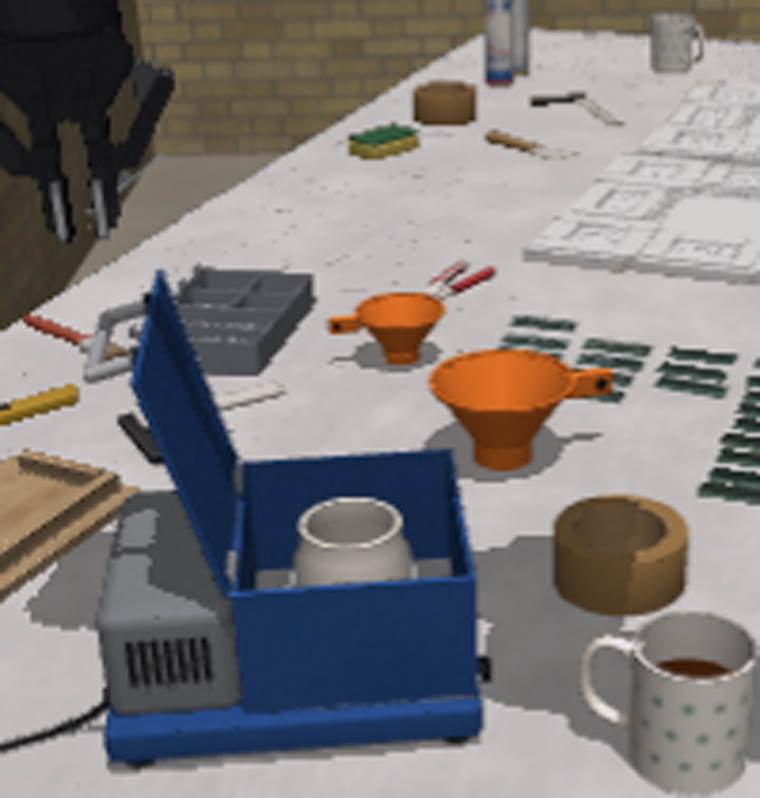

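View pics/i_t.png

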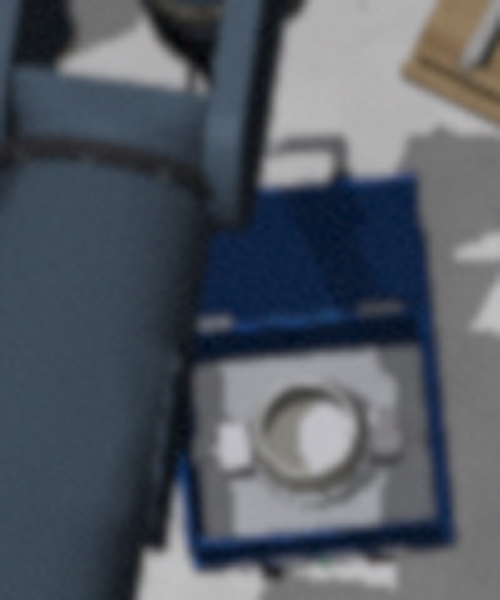

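Run:
```python
from h import *
t=snap("top");s=snap("side")
ut=[282,177.4];us=[292.6,218.2]
print(onz(t,[ut],.125),onz(s,[us],.125),tri(t,ut,s,us))
h=-1.315
to([.44,-.30,.33],[0,0,-1],[np.cos(h),np.sin(h),0])
```

```text
[[ 0.58255437 -0.00432479  0.125     ]] [[0.58841286 0.00399662 0.125     ]] [ 0.58649994 -0.00390152  0.11979489]
TO shift [  0.48 -13.54  11.28] turn [ 1.647e+01 -1.000e-02 -2.000e-02] | mm 441 deg 82.4
```

Request:
{"name": "carry_out", "arguments": {"commands": [[[0,-1.3,1.1,1.5,0,0,85],[0.1,-2.7,2.2,3.1,0,0,85],[0.2,-4.0,3.3,4.7,0,0,85],[0.2,-5.4,4.5,6.3,0,0,85],[0.3,-6.8,5.6,8.0,0,0,85]]]}}

```text
t: 5.65
tcp_pos: [0.5876, -0.1393, 0.3316]
tool_rot: [-0.622, -0.337, 0.623, -0.335]
force: [1.5, -0.6, -0.2]
finger_gap: 0.99
```

Run:
```python
from h import *
state()
h=-1.315
to([.44,-.30,.33],[0,0,-1],[np.cos(h),np.sin(h),0])
```

```text
t 5.65 tcp [ 0.5876 -0.1393  0.3316] x [-0.004  0.002 -1.   ] y [ 0.836 -0.549 -0.004] F [ 1.5 -0.6 -0.2] gap 84.5 q [-0.42  0.41  1.36 -0.    1.38  0.16]
TO shift [ 0.08 -1.4   8.62] turn [8.4  0.02 0.04] | mm 218 deg 42.0
```

Request:
{"name": "carry_out", "arguments": {"commands": [[[0,-0.3,1.7,1.6,0,0,85],[0,-0.5,3.4,3.3,0,0,85],[0,-0.8,5.2,5.0,0,0,85],[0,-1.1,6.9,6.7,0,0,85],[0,-1.4,8.6,8.4,0,0,85]]]}}

```text
t: 6.15
tcp_pos: [0.4414, -0.2997, 0.3318]
tool_rot: [-0.701, -0.091, 0.702, -0.089]
force: [0.7, -1.3, 0.6]
finger_gap: 0.995
```

Run:
```python
from h import *
w=snap("wrist","j_w.png");t=snap("top");s=snap("side")
state()
crop(t,220,90,320,210,5,"j_t.png");crop(s,260,180,340,260,8,"j_s.png")
```

```text
t 6.3 tcp [ 0.4414 -0.3006  0.3319] x [-0.003  0.003 -1.   ] y [ 0.255 -0.967 -0.004] F [ 0.1 -0.1 -0.5] gap 85.4 q [-0.81  0.3   1.52  0.    1.32  0.51]
```

View pics/j_w.png

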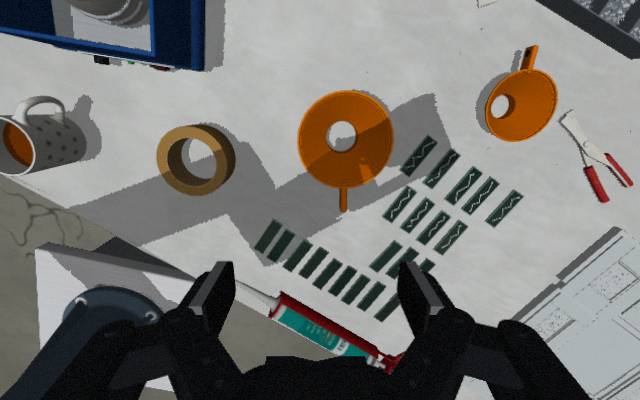

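View pics/j_t.png

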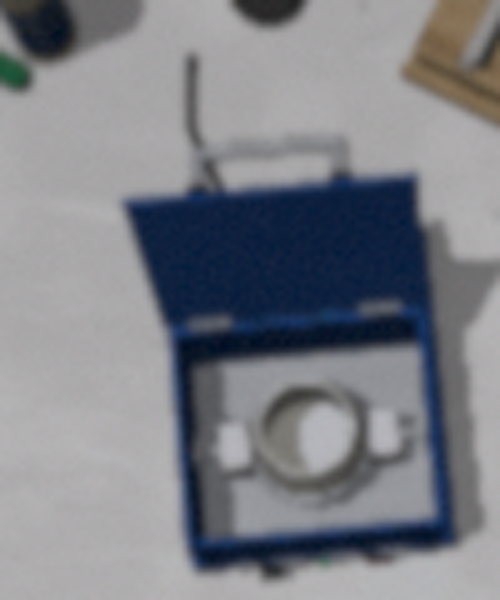

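View pics/j_s.png

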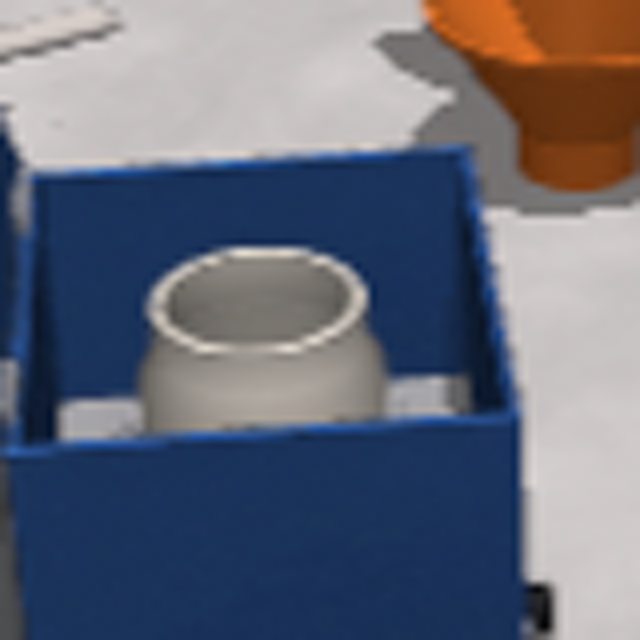

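Run:
```python
from h import *
t=snap("top");s=snap("side");w=snap("wrist")
ut=[282.4,177.3];us=[292.25,217.4]
print("jar",onz(t,[ut],.125),onz(s,[us],.125),tri(t,ut,s,us))
cc=[[180,330],[425,310],[452,535],[192,562]]
print(onz(t,[[220+a/5,90+b/5] for a,b in cc],.13).round(4))
def fun(im,x0,y0,x1,y1,k):
    hsv=cv2.cvtColor(im,cv2.COLOR_RGB2HSV)
    m=((hsv[...,0]>3)&(hsv[...,0]<20)&(hsv[...,1]>150)).astype(np.uint8); z=np.zeros_like(m); z[y0:y1,x0:x1]=m[y0:y1,x0:x1]
    b=cv2.morphologyEx(z,cv2.MORPH_CLOSE,cv2.getStructuringElement(cv2.MORPH_ELLIPSE,(k,k)))
    b=cv2.morphologyEx(b,cv2.MORPH_OPEN,cv2.getStructuringElement(cv2.MORPH_ELLIPSE,(13,13)))
    c=max(cv2.findContours(b,cv2.RETR_EXTERNAL,cv2.CHAIN_APPROX_NONE)[0],key=cv2.contourArea)
    return cv2.fitEllipse(c),z
e,z=fun(w["image"],280,80,410,230,35);print(e)
fc=onz(w,[e[0]],.08)[0];print("rim w",fc)
ys,xs=np.nonzero(z[e.__len__()and 192:225]);ys=ys+192
print("tab px",xs.min(),xs.max(),ys.min(),ys.max())
tp=[[xs[(ys<195)].mean(),193],[xs[ys>ys.max()-3].mean(),ys.max()]]
T=onz(w,tp,.077);print(tp,T,np.linalg.norm(T[:,:2]-fc[:2],axis=1),[np.arctan2(*(q-fc)[[1,0]]) for q in T])
e,z=fun(t["image"],340,160,410,240,15);fc=onz(t,[e[0]],.08)[0];print("rim t",fc)
```

```text
jar [[ 0.58292863 -0.00571162  0.125     ]] [[ 5.89646550e-01 -1.36251827e-04  1.25000000e-01]] [ 0.58702172 -0.005399    0.12127001]
[[ 0.6566  0.0879  0.13  ]
 [ 0.6735 -0.0834  0.13  ]
 [ 0.5139 -0.1043  0.13  ]
 [ 0.4929  0.0744  0.13  ]]
((345.0257873535156, 141.80722045898438), (93.19640350341797, 99.49227905273438), 18.423206329345703)
rim w [ 0.48866619 -0.3279704   0.08      ]
tab px 340 346 192 213
[[np.float64(343.0), 193], [np.float64(342.53846153846155), np.int64(213)]] [[ 0.41780465 -0.34678935  0.077     ]
 [ 0.38795244 -0.35508479  0.077     ]] [0.07331788 0.1042998 ] [np.float64(-2.882011049527117), np.float64(-2.8786058191502497)]Traceback (most recent call last):
  File "<stdin>", line 20, in <module>
  File "<stdin>", line 12, in fun
ValueError: max() iterable argument is empty
```

Run:
```python
from h import *
h=-1.31
to([.4045,-.3495,.14],[0,0,-1],[np.cos(h),np.sin(h),0])
```

```text
TO shift [7.7  1.57 2.05] turn [0.03 0.01 0.03] | mm 203 deg 0.2
```

Request:
{"name": "carry_out", "arguments": {"commands": [[[1.2,0.5,0.7,0,0,0,45],[2.9,1.0,1.4,0,0,0,45],[4.7,1.5,2.0,0,0,0,45],[6.4,1.57,2.05,0,0,0,45],[7.7,1.57,2.05,0,0,0,45]]]}}

```text
t: 6.95
tcp_pos: [0.4047, -0.3496, 0.1384]
tool_rot: [-0.701, -0.094, 0.701, -0.092]
force: [0.0, -0.5, 0.3]
finger_gap: 0.526
```

Run:
```python
from h import *
w=snap("wrist","k_w.png")
state()
h=-1.31
to([.4045,-.3495,.046],[0,0,-1],[np.cos(h),np.sin(h),0])
```

```text
t 7.0 tcp [ 0.4028 -0.3469  0.1341] x [-0.007  0.01  -1.   ] y [ 0.261 -0.965 -0.012] F [-0.8  1.1 -2.6] gap 45.0 q [-0.92  0.55  1.75  0.    0.86  0.39]
TO shift [ 3.52  0.16 -0.05] turn [0.03 0.05 0.13] | mm 88 deg 0.7
```

View pics/k_w.png

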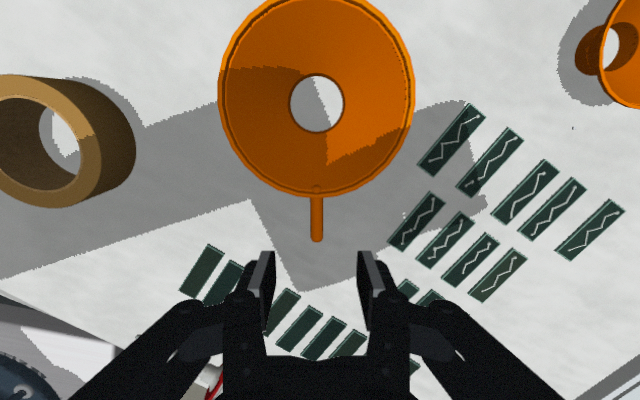

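Run:
```python
from h import *
w=snap("wrist")
print(onz(w,[[316.5,241],[316.5,193]],.077),onz(w,[[316.5,97]],.08),onz(w,[[316.5,102.5]],0.0))
h=-1.31;st,M=state()
print(proj(w,st["tcp_pos"]))
to([.4045,-.3495,.046],[0,0,-1],[np.cos(h),np.sin(h),0])
```

```text
[[ 0.38736943 -0.35152335  0.077     ]
 [ 0.42483186 -0.34136397  0.077     ]] [[ 0.48802447 -0.32425049  0.08      ]] [[ 0.48485983 -0.32445165  0.        ]]
t 7.05 tcp [ 0.4032 -0.3472  0.1367] x [-0.007  0.009 -1.   ] y [ 0.261 -0.965 -0.011] F [-1.3  0.8 -0. ] gap 44.8 q [-0.92  0.54  1.75  0.    0.86  0.39]
[[315.64710982 262.59928323]]
TO shift [ 3.62  0.14 -0.04] turn [0.04 0.05 0.12] | mm 91 deg 0.7
```

Request:
{"name": "carry_out", "arguments": {"commands": [[[1.4,0,0,0,0,0.1,45],[2.6,0.05,0,0,0,0.1,45],[3.4,0.05,0,0,0,0.1,45],[3.6,0.05,0,0,0,0.1,30],[3.6,0.05,0,0,0,0.1,5]]], "force": 60}}

```text
t: 7.55
tcp_pos: [0.406, -0.3523, 0.0517]
tool_rot: [0.702, 0.09, -0.7, 0.096]
force: [1.2, 1.3, 0.5]
finger_gap: 0.193
```

Request:
{"name": "carry_out", "arguments": {"commands": [[[0,0,0,0,0,0,5],[0,0,0,0,0,0,5],[0,0,0,0,0,0,5],[-0.4,0,0,0,0,0,5],[-1.0,0,0,0,0,0,5]]], "force": 60}}

```text
t: 8.05
tcp_pos: [0.4045, -0.3521, 0.0764]
tool_rot: [0.701, 0.09, -0.701, 0.095]
force: [-0.5, -0.4, -0.5]
finger_gap: 0.106
```

Run:
```python
from h import *
w=snap("wrist","l_w.png");s=snap("side");crop(s,280,120,400,240,6,"l_s.png")
state()
```

```text
t 8.15 tcp [ 0.4058 -0.3537  0.0782] x [ 0.005 -0.012 -1.   ] y [ 0.259 -0.966  0.013] F [ 0.9 -0.5 -1.3] gap 8.6 q [-0.92  0.64  1.78 -0.01  0.7   0.39]
```

View pics/l_w.png

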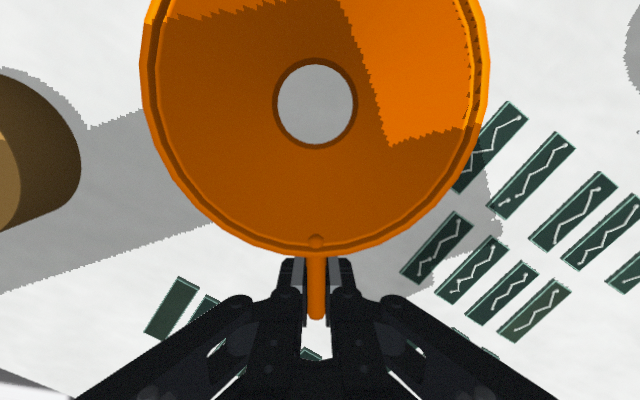

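View pics/l_s.png

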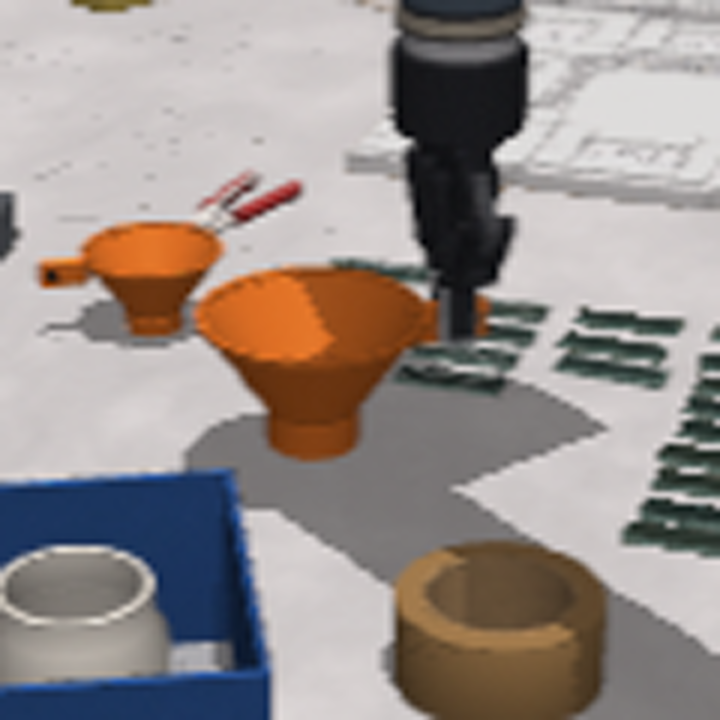

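Run:
```python
from h import *
w=snap("wrist");t=snap("top")
st,M=state();z0=.031
u=np.array([.966,.259,0])
for px,z in(([316,319],z0+.077),([316,253],z0+.08),([315.5,105],z0),([315.5,105],z0+.011)):
    P=onz(w,[px],z)[0]; print(px,P.round(4),"along",((P-st["tcp_pos"])@u).round(4),"lat",((P-st["tcp_pos"])@np.array([-.259,.966,0])).round(4))
hsv=cv2.cvtColor(t["image"],cv2.COLOR_RGB2HSV);m=((hsv[...,0]>3)&(hsv[...,0]<20)&(hsv[...,1]>150)).astype(np.uint8)
crop(t,340,160,450,240,7,"l_t.png")
```

```text
t 8.25 tcp [ 0.405  -0.3527  0.0766] x [ 0.003 -0.01  -1.   ] y [ 0.259 -0.966  0.01 ] F [-0.7 -0.5 -1. ] gap 9.2 q [-0.92  0.64  1.78 -0.01  0.7   0.39]
[316, 319] [ 0.3916 -0.3577  0.108 ] along -0.0142 lat -0.0013
[316, 253] [ 0.4279 -0.3479  0.111 ] along 0.0233 lat -0.0013
[315.5, 105] [ 0.4868 -0.333   0.031 ] along 0.0842 lat -0.0021
[315.5, 105] [ 0.4868 -0.3329  0.042 ] along 0.0841 lat -0.002
```

View pics/l_t.png

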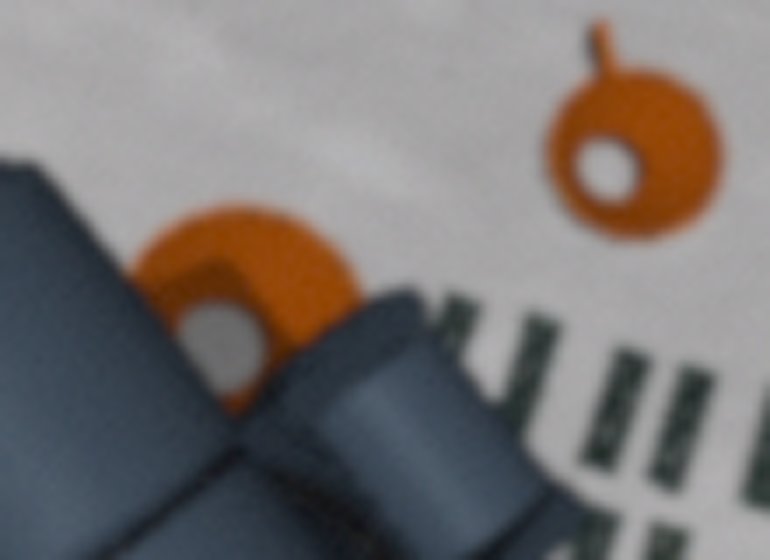

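Run:
```python
from h import *
h=-1.31
to([.501,-.0265,.25],[0,0,-1],[np.cos(h),np.sin(h),0])
```

```text
TO shift [ -7.05 -11.54  -7.09] turn [ 0.01 -0.   -0.12] | mm 382 deg 0.6
```

Request:
{"name": "carry_out", "arguments": {"commands": [[[-1.4,0,0,0,0,0,5],[-2.9,0,0,0,0,0,5],[-4.4,-0.4,-0.2,0,0,0,5],[-5.8,-1.6,-1.0,0,0,0,5],[-7.0,-3.0,-1.8,0,0,-0.1,5]]]}}

```text
t: 8.75
tcp_pos: [0.4286, -0.2672, 0.2514]
tool_rot: [0.701, 0.091, -0.701, 0.092]
force: [0.7, 0.4, -1.5]
finger_gap: 0.106
```

Request:
{"name": "carry_out", "arguments": {"commands": [[[0,-1.4,-0.9,0,0,0,5],[0,-2.8,-1.7,0,0,0,5],[0,-4.2,-2.6,0,0,0,5],[0,-5.6,-3.5,0,0,0,5],[0,-6.8,-4.3,0,0,0,5]]]}}

```text
t: 9.25
tcp_pos: [0.4879, -0.073, 0.2495]
tool_rot: [-0.701, -0.093, 0.702, -0.092]
force: [0.3, 0.9, -1.7]
finger_gap: 0.105
```

Run:
```python
from h import *
h=-1.31;state()
to([.501,-.0265,.25],[0,0,-1],[np.cos(h),np.sin(h),0])
```

```text
t 9.25 tcp [ 0.4879 -0.073   0.2495] x [-0.002  0.001 -1.   ] y [ 0.259 -0.966 -0.001] F [ 0.3  0.9 -1.7] gap 8.9 q [-0.38  0.33  1.73  0.    1.08  0.93]
TO shift [-0.02 -1.66 -0.99] turn [0.02 0.02 0.01] | mm 48 deg 0.1
```

Request:
{"name": "carry_out", "arguments": {"commands": [[[0,-0.7,-0.4,0,0,0,5],[0,-1.3,-0.8,0,0,0,5],[0,-1.65,-1.0,0,0,0,5],[0,-1.65,-1.0,0,0,0,5],[0,-1.65,-1.0,0,0,0,5]]]}}

```text
t: 9.75
tcp_pos: [0.5015, -0.0293, 0.2498]
tool_rot: [-0.701, -0.092, 0.701, -0.092]
force: [0.1, -0.2, 0.2]
finger_gap: 0.103
```

Run:
```python
from h import *
w=snap("wrist","m_w.png");s=snap("side");crop(s,240,140,340,260,6,"m_s.png");t=snap("top");crop(t,220,90,320,210,5,"m_t.png")
state()
```

```text
t 9.9 tcp [ 0.5016 -0.0297  0.25  ] x [-0. -0. -1.] y [ 0.257 -0.966  0.   ] F [-0.9  0.1 -0.6] gap 8.5 q [-0.28  0.34  1.71 -0.    1.09  1.03]
```

View pics/m_w.png

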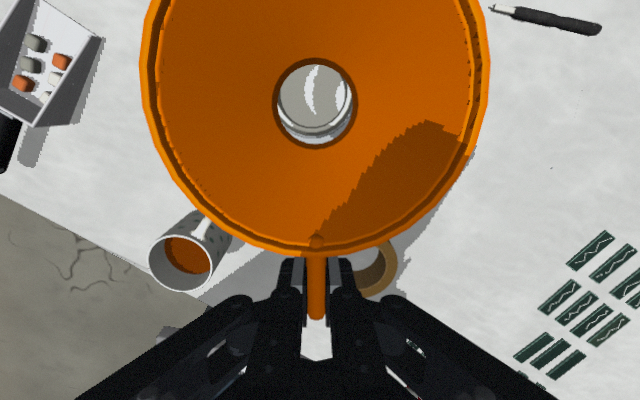

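View pics/m_s.png

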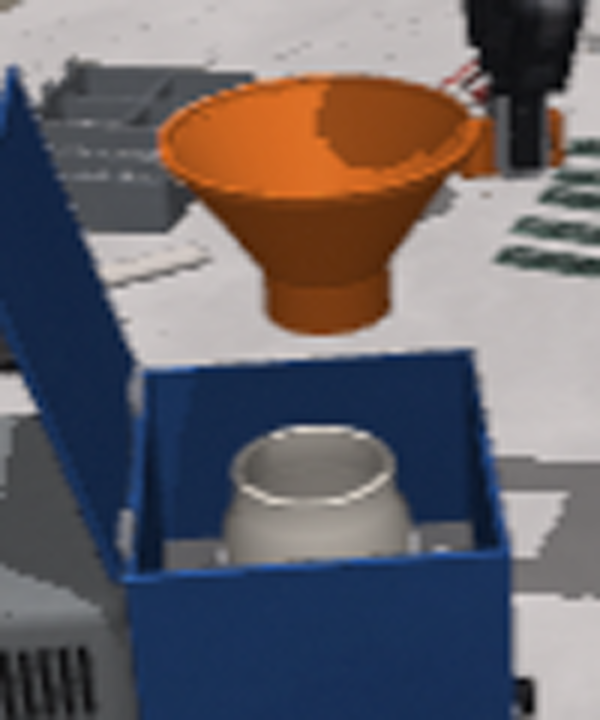

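View pics/m_t.png

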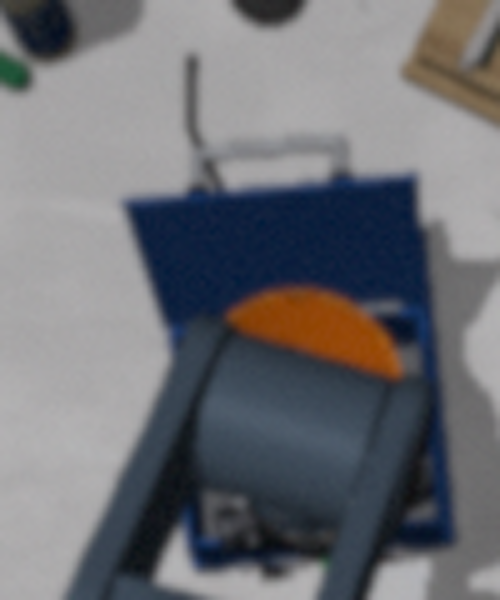

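Run:
```python
from h import *
w=snap("wrist");crop(w,265,45,365,155,6,"n_w.png")
s=snap("side");st,M=state()
# spout bottom ellipse in side: from crop m_s
us=[240+328/6,140+ (318)/6]
f=lambda x,y:[240+x/6,140+y/6]
print("spout L/R bottom",onz(s,[f(264,300),f(392,300)],.204))
print("spout c",onz(s,[f(328,306)],.204),"jar c",onz(s,[f(313.5,466)],.125), "rim c",onz(s,[f(318,137)],.284))
P=st["tcp_pos"]+np.array([.966,.259,0])*.087;P[2]=.204;print("pred spout",P,proj(s,P), "jar pred",proj(s,[.585,-.004,.125]))
```

```text
t 10.0 tcp [ 0.5017 -0.0296  0.2501] x [-0. -0. -1.] y [ 0.257 -0.966  0.   ] F [ 0.4 -0.6 -2.1] gap 8.9 q [-0.28  0.34  1.71 -0.    1.09  1.03]
spout L/R bottom [[ 6.06125822e-01 -1.91900387e-03  2.04000000e-01]
 [ 5.52287502e-01 -2.08040864e-04  2.04000000e-01]]
spout c [[0.57874905 0.00457119 0.204     ]] jar c [[0.5895391 0.0012375 0.125    ]] rim c [[0.5777364  0.01451498 0.284     ]]
pred spout [ 0.58575181 -0.00706136  0.204     ] [[292.23623963 188.9798545 ]] jar pred [[294.13974013 216.63067194]]
```

View pics/n_w.png

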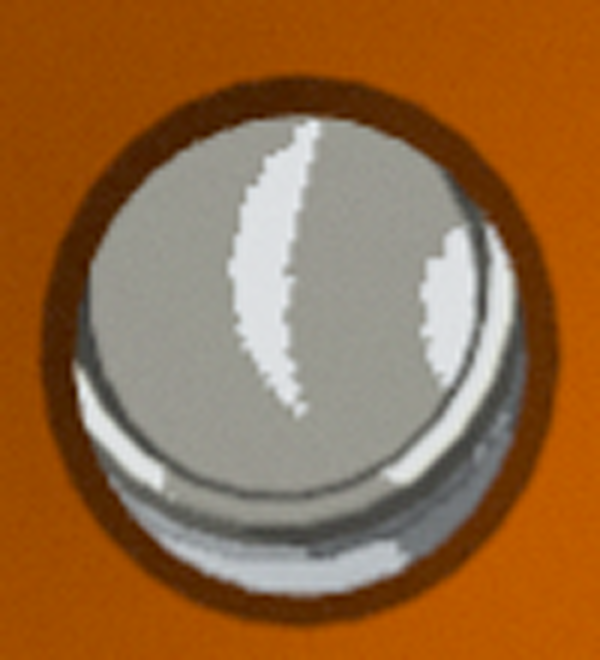

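Run:
```python
from h import *
w=snap("wrist");st,M=state()
pts=np.array([(95,330),(120,385),(165,440),(220,478),(285,495),(350,482),(400,452),(450,390),(475,330),(482,260),(470,210)],float)
P=onz(w,np.c_[265+pts[:,0]/6,45+pts[:,1]/6],.125)[:,:2]
A=np.c_[2*P,np.ones(len(P))];c=np.linalg.lstsq(A,(P**2).sum(1),rcond=None)[0];print("jar",c[:2],"r",np.sqrt(c[2]+c[:2]@c[:2]))
# spout lower bore edge circle: dark ring inner boundary
q=np.array([(300,115),(75,350),(525,350),(300,595),(150,180),(460,185)],float)
for z in(.204,):
    Q=onz(w,np.c_[265+q[:,0]/6,45+q[:,1]/6],z)[:,:2]
    A=np.c_[2*Q,np.ones(len(Q))];c2=np.linalg.lstsq(A,(Q**2).sum(1),rcond=None)[0];print("spout",c2[:2],"r",np.sqrt(c2[2]+c2[:2]@c2[:2]))
q=np.array([(300,75),(42,350),(557,350),(300,625)],float)
Q=onz(w,np.c_[265+q[:,0]/6,45+q[:,1]/6],.226)[:,:2];print("spout top",Q.mean(0),np.linalg.norm(Q-Q.mean(0),axis=1))
d,e=to([st["tcp_pos"][0]+c[0]-c2[0],st["tcp_pos"][1]+c[1]-c2[1],.25])
```

```text
t 10.05 tcp [ 0.5017 -0.0295  0.2501] x [-0. -0. -1.] y [ 0.258 -0.966  0.   ] F [-0.3 -0.  -0.2] gap 8.7 q [-0.28  0.34  1.71 -0.    1.09  1.03]
jar [ 0.59118079 -0.00374559] r 0.028262409607589016
spout [ 0.58192346 -0.00837409] r 0.02344938505382888
spout top [ 0.58273351 -0.00807486] [0.02321793 0.02366161 0.02362148 0.0244133 ]
TO shift [ 0.01 -0.08 -0.41] turn [0. 0. 0.] | mm 10 deg 0.0
```

Run:
```python
from h import *
from scipy.optimize import least_squares
w=snap("wrist")
Rm=cv2.Rodrigues(w["rvec"])[0];print("cam",-Rm.T@w["tvec"])
pin=np.array([(120,385),(165,440),(220,478),(285,495),(350,482),(400,452),(450,390)],float)
pou=np.array([(95,405),(150,475),(210,515),(285,530),(350,518),(410,480),(470,405)],float)
for n,p,r in(("in",pin,.031),("out",pou,.035)):
    P=onz(w,np.c_[265+p[:,0]/6,45+p[:,1]/6],.125)[:,:2]
    o=least_squares(lambda c:np.linalg.norm(P-c,axis=1)-r,[.585,0]);print(n,o.x,(o.fun*1e3).round(1))
```

```text
cam [ 0.58269074 -0.00820935  0.39420232]
in [ 0.59446211 -0.00292757] [-1.2 -0.6  0.4  1.2  0.6 -0.2 -1.6]
out [ 0.59317075 -0.00243322] [-1.7 -0.5  0.7  1.2  0.9 -0.4 -1.8]
```

Request:
{"name": "carry_out", "arguments": {"commands": [[[0,-0.08,-0.2,0,0,0,5],[0,-0.08,-0.4,0,0,0,5],[1.0,-0.08,-0.41,0,0,0,5],[1.8,-0.08,-0.41,0,0,0,5],[1.8,-0.08,-0.41,0,0,0,5]]]}}

```text
t: 10.6
tcp_pos: [0.5097, -0.0236, 0.2029]
tool_rot: [-0.699, -0.093, 0.703, -0.092]
force: [-0.0, -0.0, -0.9]
finger_gap: 0.107
```

Run:
```python
from h import *
w=snap("wrist");crop(w,265,45,365,155,6,"o_w.png");s=snap("side");crop(s,240,140,340,260,6,"o_s.png")
state()
```

```text
t 10.7 tcp [ 0.5116 -0.0241  0.2052] x [-0.  0. -1.] y [ 0.259 -0.966 -0.   ] F [-0.1 -0.2 -0.9] gap 8.9 q [-0.27  0.41  1.74  0.    0.99  1.04]
```

View pics/o_w.png

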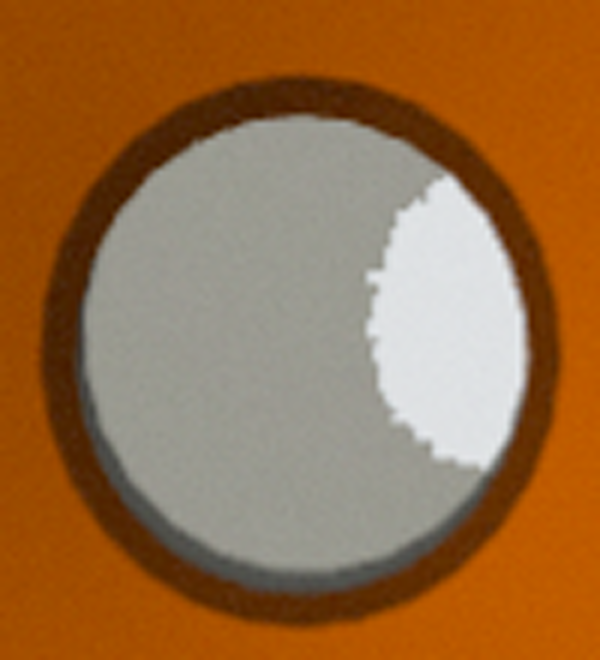

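View pics/o_s.png

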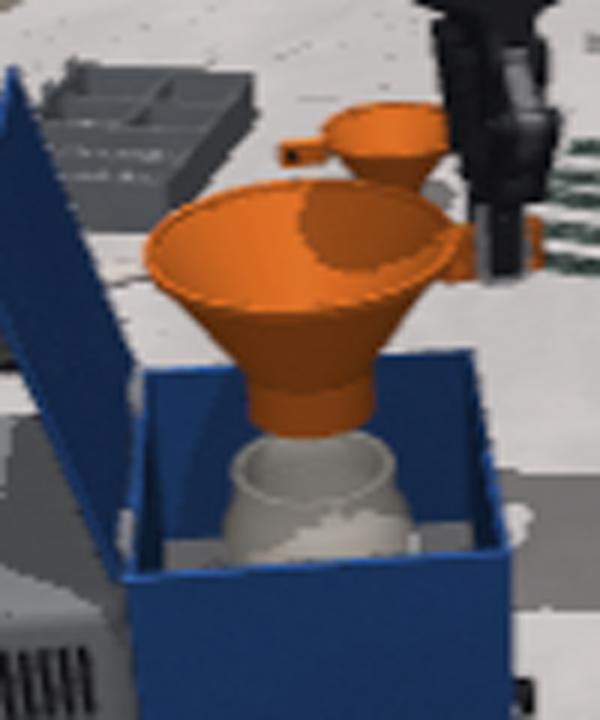

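Run:
```python
from h import *
from scipy.optimize import least_squares
w=snap("wrist");s=snap("side");st,M=state()
Rm=cv2.Rodrigues(w["rvec"])[0];print("cam",-Rm.T@w["tvec"])
p=np.array([(85,360),(100,430),(150,505),(215,550),(290,570),(355,562),(420,528),(465,488)],float)
P=onz(w,np.c_[265+p[:,0]/6,45+p[:,1]/6],.042)[:,:2]
o=least_squares(lambda c:np.linalg.norm(P-c,axis=1)-.037,[.585,0]);print("floor",o.x,(o.fun*1e3).round(1))
zs=st["tcp_pos"][2]-.046
q=np.array([(300,115),(75,350),(527,350),(300,595),(150,180),(460,185)],float)
Q=onz(w,np.c_[265+q[:,0]/6,45+q[:,1]/6],zs)[:,:2]
A=np.c_[2*Q,np.ones(len(Q))];c2=np.linalg.lstsq(A,(Q**2).sum(1),rcond=None)[0];print("spout",c2[:2],"r",np.sqrt(c2[2]+c2[:2]@c2[:2]))
f=lambda x,y:[240+x/6,140+y/6]
print("side spout",onz(s,[f(248,412),f(377,412)],zs).mean(0),"jar",onz(s,[f(232,468),f(394,468)],.125).mean(0))
```

```text
t 10.8 tcp [ 0.5122 -0.0244  0.2061] x [ 0.002 -0.001 -1.   ] y [ 0.259 -0.966  0.001] F [-0.3 -0.6 -0.3] gap 9.1 q [-0.27  0.41  1.74  0.    0.99  1.04]
cam [ 0.59256956 -0.00277449  0.34922478]
floor [ 0.59486187 -0.00189988] [-0.6 -0.   0.1  0.1  0.4  0.2 -0.5 -0.3]
spout [ 0.59179459 -0.00285207] r 0.023361760458476228
side spout [0.58684288 0.01620478 0.16007318] jar [0.58969077 0.00294888 0.125     ]
```

Request:
{"name": "carry_out", "arguments": {"commands": [[[0,0,-0.1,0,0,0,5],[0.7,0,-0.1,0,0,0,5],[1.3,0,-0.1,0,0,0,5],[1.8,0,-0.1,0,0,0,5],[2.1,0,-0.1,0,0,0,5]]]}}

```text
t: 11.3
tcp_pos: [0.5081, -0.0234, 0.1528]
tool_rot: [-0.697, -0.093, 0.705, -0.092]
force: [-16.3, -5.0, 13.6]
finger_gap: 0.1
```

Run:
```python
from h import *
w=snap("wrist");crop(w,265,45,365,155,6,"p_w.png");s=snap("side");crop(s,240,140,340,260,6,"p_s.png")
state()
```

```text
t 11.4 tcp [ 0.5079 -0.0234  0.1524] x [-0.012  0.    -1.   ] y [ 0.26  -0.966 -0.003] F [-11.7  -3.2   7. ] gap 9.0 q [-0.26  0.49  1.79 -0.    0.87  1.05]
```

View pics/p_w.png

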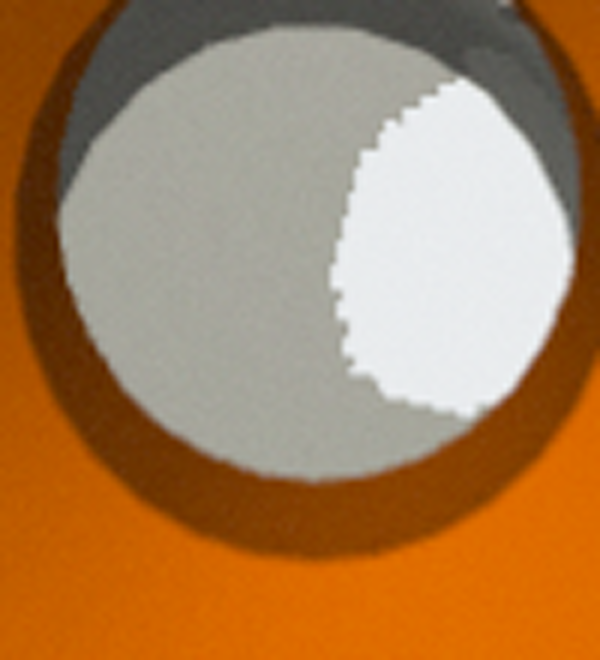

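View pics/p_s.png

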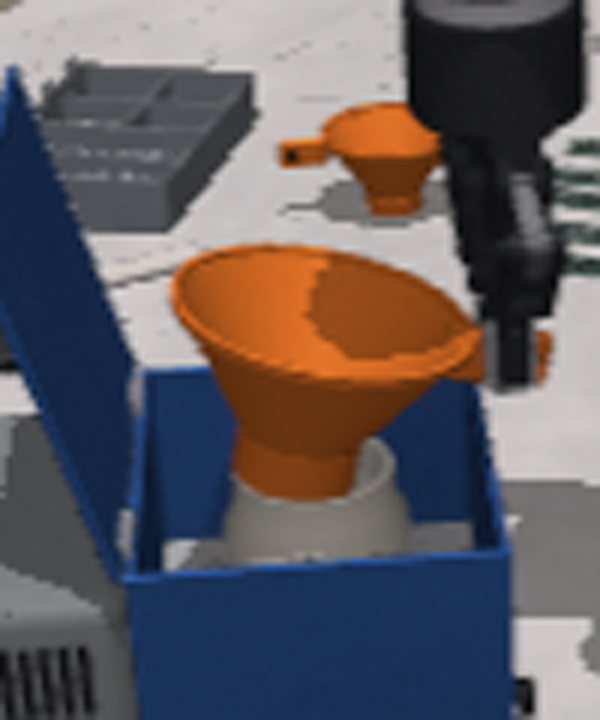

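Request:
{"name": "carry_out", "arguments": {"commands": [[[-0.6,0,0,0,0,0,5],[-1.2,0,0,0,0,0,5],[-1.8,0,0,0,0,0,5],[-2.1,0,0,0,0,0,5],[-2.1,0,0,0,0,0,5]]]}}

```text
t: 11.9
tcp_pos: [0.5148, -0.0238, 0.2067]
tool_rot: [0.702, 0.092, -0.7, 0.093]
force: [-0.5, 0.9, -0.1]
finger_gap: 0.102
```

Run:
```python
from h import *
w=snap("wrist","q_w.png");s=snap("side");crop(s,240,140,340,260,6,"q_s.png")
state()
for z in(.125,.16): print(proj(s,[[.585,-.004,z],[.595,-.004,z],[.585,.006,z]]))
```

```text
t 12.0 tcp [ 0.5136 -0.0235  0.2051] x [ 0. -0. -1.] y [ 0.259 -0.966  0.   ] F [ 0.4  0.1 -1.1] gap 8.7 q [-0.26  0.42  1.74  0.    0.99  1.05]
[[294.13974013 216.63067194]
 [290.32181135 216.67641483]
 [293.85470722 218.57702594]]
[[293.39978652 204.85954869]
 [289.52062004 204.90981164]
 [293.10327333 206.73510433]]
```

View pics/q_w.png

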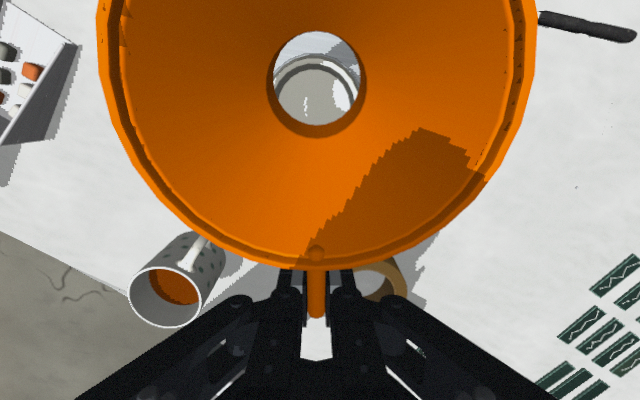

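View pics/q_s.png

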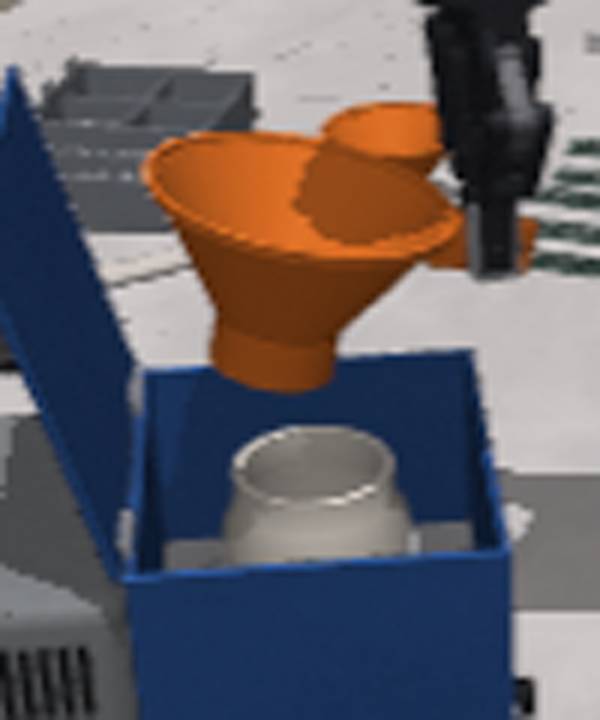

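Request:
{"name": "carry_out", "arguments": {"commands": [[[0,0,0,0,-0.6,0,5],[0,0,0,0,-1.2,0,5],[0,0,0,0,-1.7,0,5],[0,0,0,0,-1.7,0,5],[0,0,0,0,-1.7,0,5]]]}}

```text
t: 12.5
tcp_pos: [0.5131, -0.0234, 0.2042]
tool_rot: [-0.647, -0.086, 0.751, -0.099]
force: [-0.6, 1.8, -0.5]
finger_gap: 0.101
```

Run:
```python
from h import *
w=snap("wrist","r_w.png");crop(w,255,20,375,140,6,"r_wc.png");s=snap("side");crop(s,240,140,340,260,6,"r_s.png")
state()
```

```text
t 12.6 tcp [ 0.5129 -0.0235  0.2047] x [-0.144 -0.038 -0.989] y [ 0.259 -0.966 -0.001] F [ 0.7 -0.4  0. ] gap 8.6 q [-0.22  0.47  1.64 -0.07  1.16  1.12]
```

View pics/r_wc.png

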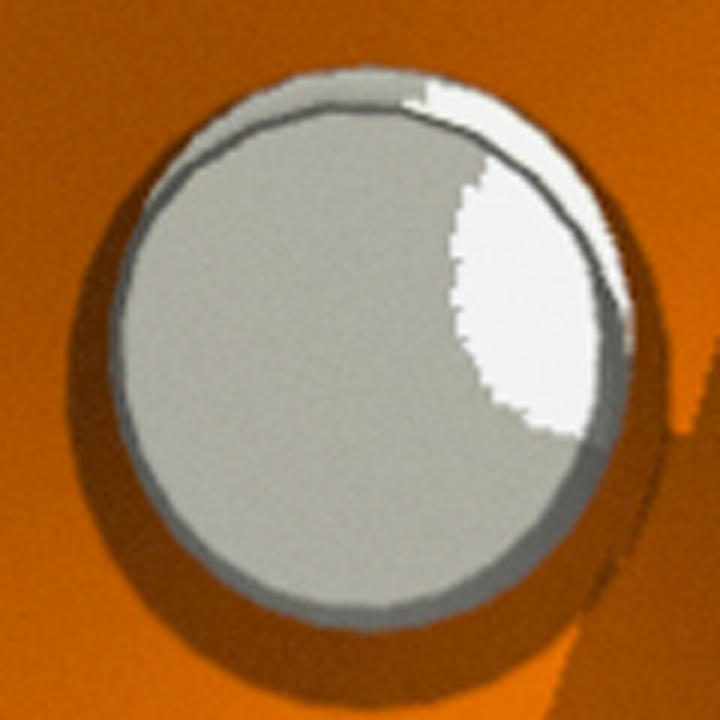

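View pics/r_s.png

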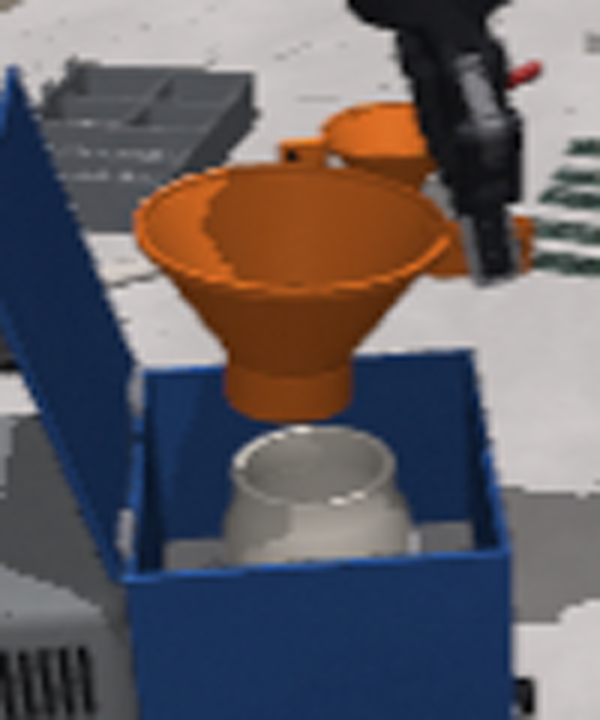

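Run:
```python
from h import *
from scipy.optimize import least_squares
w=snap("wrist");s=snap("side");st,M=state()
Rm=cv2.Rodrigues(w["rvec"])[0];print("cam",-Rm.T@w["tvec"])
F=lambda p:np.c_[255+p[:,0]/6,20+p[:,1]/6]
out=np.array([(150,212),(200,160),(265,118),(330,102),(400,103),(460,125),(520,165),(570,225),(605,285)],float)
inn=np.array([(125,380),(125,300),(155,220),(200,170),(265,128),(330,112),(400,115),(460,137),(520,180),(565,235),(595,300),(600,370),(585,440),(540,510),(480,565),(400,600),(340,602),(270,590),(200,545),(150,470)],float)
for n,p in(("out",out),("in",inn)):
  for z in(.125,.115,.042):
    P=onz(w,F(p),z)[:,:2]
    o=least_squares(lambda c:np.linalg.norm(P-c[:2],axis=1)-c[2],[.585,0,.03]);print(n,z,o.x.round(4),"max",abs(o.fun*1e3).max().round(2))
zs=st["tcp_pos"][2]-.046-.004
sp=np.array([(365,65),(250,100),(180,160),(500,100),(570,170),(632,340),(370,632),(270,610),(180,545),(560,545)],float)
for z in(zs,zs-.006):
    P=onz(w,F(sp),z)[:,:2]
    o=least_squares(lambda c:np.linalg.norm(P-c[:2],axis=1)-c[2],[.585,0,.03]);print("spout",z,o.x.round(4),(o.fun*1e3).round(1))
sd=lambda x,y:[240+x/6,140+y/6]
print(proj(s,[[.585,-.004,.125],[.585,-.004,.153]]), sd(313,467.5), sd(289,420-29))
```

```text
t 12.7 tcp [ 0.513  -0.0236  0.205 ] x [-0.143 -0.038 -0.989] y [ 0.258 -0.966 -0.   ] F [ 0.3  0.1 -0.8] gap 8.6 q [-0.22  0.47  1.64 -0.07  1.16  1.12]
cam [0.61340787 0.00301173 0.3346607 ]
out 0.125 [ 0.5937 -0.0016  0.0294] max 0.29
out 0.115 [ 0.5927 -0.0018  0.0308] max 0.3
out 0.042 [ 0.5858 -0.0034  0.0411] max 0.4
in 0.125 [ 0.5969 -0.0008  0.026 ] max 1.05
in 0.115 [ 0.5961 -0.001   0.0272] max 1.1
in 0.042 [ 0.5904 -0.0023  0.0362] max 1.46
spout 0.15498595542895016 [ 0.5998 -0.0014  0.0249] [ 0.1 -0.1 -0.1  0.2 -0.2  0.1 -0.1 -0.1  0.2  0. ]
spout 0.14898595542895016 [ 0.5993 -0.0016  0.0257] [ 0.1 -0.1 -0.1  0.2 -0.2  0.1 -0.1 -0.1  0.2  0. ]
[[294.13974013 216.63067194]
 [293.54948436 207.24408499]] [292.1666666666667, 217.91666666666669] [288.1666666666667, 205.16666666666669]
```

Run:
```python
from h import *
st,M=state()
p=np.array([.513,-.0235,.205])
to(p+[-.0075,0,0]-(p-st["tcp_pos"]))
to(st["tcp_pos"]+[-.0075,0,-.022])
```

```text
t 12.7 tcp [ 0.513  -0.0236  0.205 ] x [-0.143 -0.038 -0.989] y [ 0.258 -0.966 -0.   ] F [ 0.3  0.1 -0.8] gap 8.6 q [-0.22  0.47  1.64 -0.07  1.16  1.12]
TO shift [ 0.04 -0.08  0.29] turn [0. 0. 0.] | mm 7 deg 0.0
TO shift [ 0.91 -0.08  0.16] turn [0. 0. 0.] | mm 23 deg 0.0
```

Request:
{"name": "carry_out", "arguments": {"commands": [[[0.04,-0.08,0.29,0,0,0,5],[0.04,-0.08,0.29,0,0,0,5],[0.5,-0.08,0.22,0,0,0,5],[0.9,-0.08,0.16,0,0,0,5],[0.9,-0.08,0.16,0,0,0,5]]]}}

```text
t: 13.2
tcp_pos: [0.5047, -0.0233, 0.1816]
tool_rot: [-0.646, -0.086, 0.752, -0.098]
force: [0.4, 0.2, -0.6]
finger_gap: 0.106
```

Run:
```python
from h import *
w=snap("wrist");crop(w,255,20,375,140,6,"s_wc.png");s=snap("side");crop(s,240,140,340,260,6,"s_s.png")
state()
```

```text
t 13.3 tcp [ 0.5058 -0.0235  0.1827] x [-0.144 -0.038 -0.989] y [ 0.259 -0.966 -0.001] F [-0.5 -0.3 -0.4] gap 9.0 q [-0.23  0.49  1.68 -0.08  1.1   1.12]
```

View pics/s_wc.png

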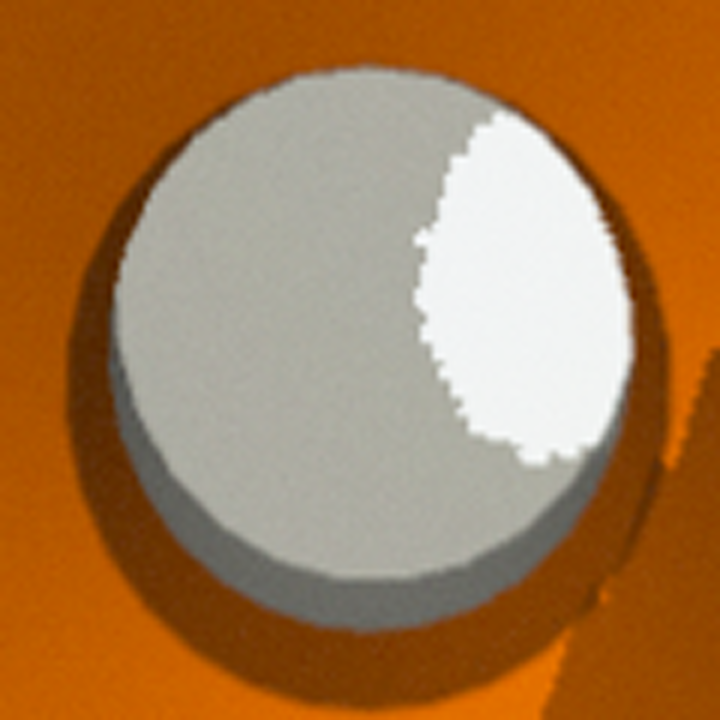

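View pics/s_s.png

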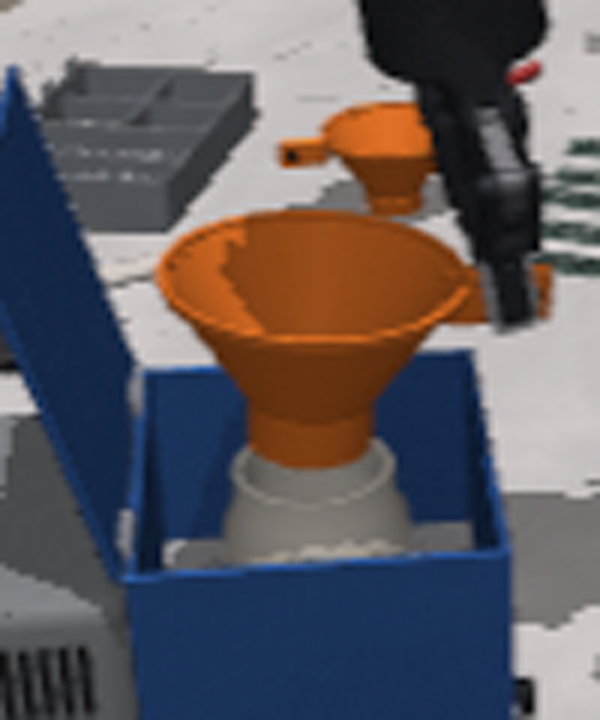

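Request:
{"name": "carry_out", "arguments": {"commands": [[[0.25,0,-0.03,0,0,0,5],[0.5,0,-0.06,0,0,0,5],[0.75,0,-0.1,0,0,0,5],[1.0,0,-0.14,0,0,0,5],[1.0,0,-0.14,0,0,0,5]]]}}

```text
t: 13.8
tcp_pos: [0.5051, -0.0234, 0.1572]
tool_rot: [-0.646, -0.085, 0.752, -0.099]
force: [0.2, -1.0, -0.7]
finger_gap: 0.102
```

Run:
```python
from h import *
s=snap("side");crop(s,240,140,340,260,6,"t_s.png")
state()
```

```text
t 13.85 tcp [ 0.5054 -0.0235  0.1576] x [-0.144 -0.038 -0.989] y [ 0.259 -0.966 -0.001] F [-0.2  0.3 -0.7] gap 8.7 q [-0.23  0.53  1.7  -0.08  1.04  1.13]
```

View pics/t_s.png

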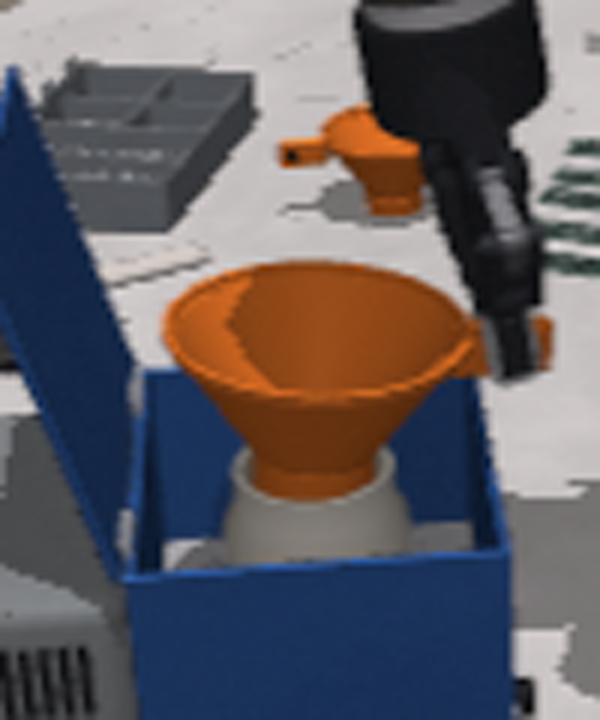

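Request:
{"name": "carry_out", "arguments": {"commands": [[[0.2,0,-0.03,0,0,0,5],[0.4,0,-0.06,0,0,0,5],[0.55,0,-0.08,0,0,0,5],[0.65,0,-0.1,0,0,0,5],[0.65,0,-0.1,0,0,0,5]]]}}

```text
t: 14.35
tcp_pos: [0.5078, -0.0235, 0.1422]
tool_rot: [-0.649, -0.085, 0.75, -0.099]
force: [2.8, 2.1, 2.6]
finger_gap: 0.101
```

Run:
```python
from h import *
s=snap("side");crop(s,240,140,340,260,6,"u_s.png")
state()
```

```text
t 14.4 tcp [ 0.5077 -0.0235  0.1422] x [-0.138 -0.038 -0.99 ] y [ 0.259 -0.966  0.001] F [3.3 2.2 0.4] gap 8.9 q [-0.23  0.55  1.71 -0.08  1.01  1.13]
```

View pics/u_s.png

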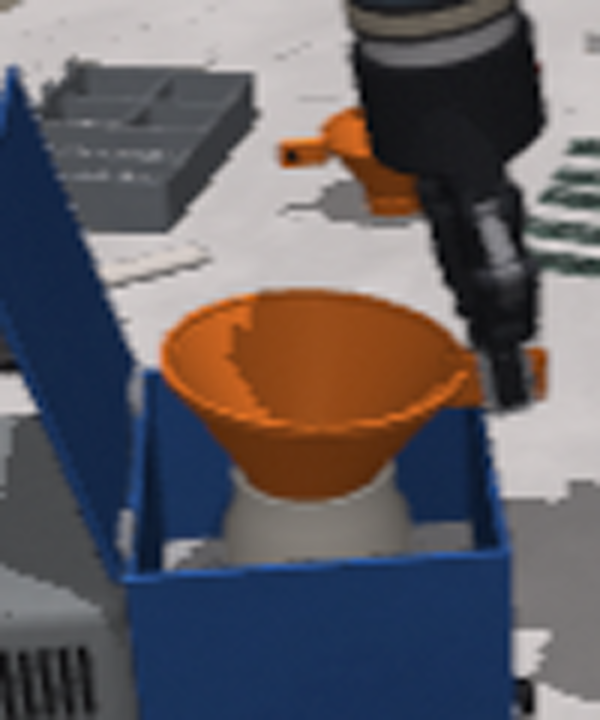

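Request:
{"name": "carry_out", "arguments": {"commands": [[[0,0,0,0,0,0,14],[0,0,0,0,0,0,25],[0,0,0,0,0,0,35],[0,0,0,0,0,0,40],[-0.6,0,0,0,0,0,40]]]}}

```text
t: 14.9
tcp_pos: [0.5059, -0.0227, 0.1552]
tool_rot: [-0.645, -0.086, 0.753, -0.098]
force: [-0.9, -0.1, 0.9]
finger_gap: 0.467
```

Request:
{"name": "carry_out", "arguments": {"commands": [[[-1.0,0,0,0,0,0,40],[-2.2,0,0,0,0,0,40],[-3.6,0,0,0,0,0,40],[-5.0,0,0,0,0.8,0,40],[-5.5,0,0,0,1.7,0,40]]]}}

```text
t: 15.4
tcp_pos: [0.5304, -0.018, 0.2961]
tool_rot: [0.704, 0.092, -0.698, 0.093]
force: [0.2, 0.3, -0.3]
finger_gap: 0.465
```

Run:
```python
from h import *
w=snap("wrist","v_w.png");s=snap("side");crop(s,240,140,340,260,6,"v_s.png")
state()
```

```text
t 15.5 tcp [ 0.5272 -0.0181  0.295 ] x [ 0.004 -0.001 -1.   ] y [ 0.258 -0.966  0.002] F [-0.3  0.5 -0.1] gap 39.9 q [-0.25  0.32  1.6  -0.    1.22  1.06]
```

View pics/v_s.png

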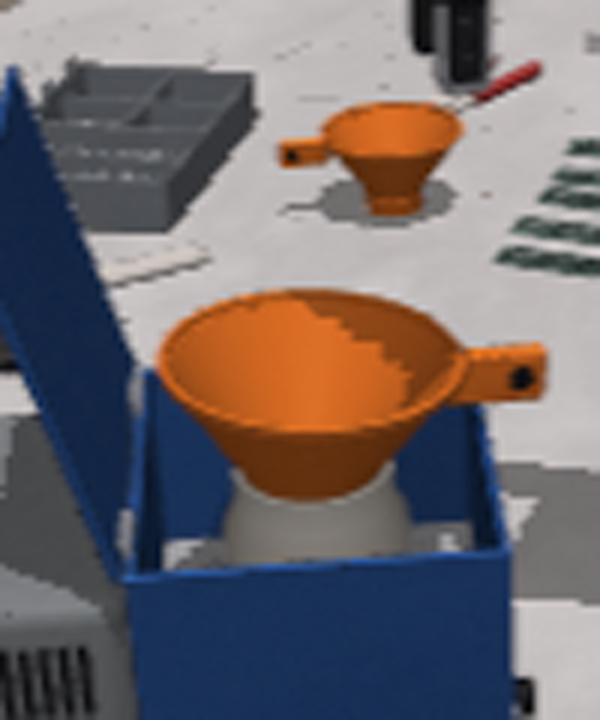

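View pics/v_w.png

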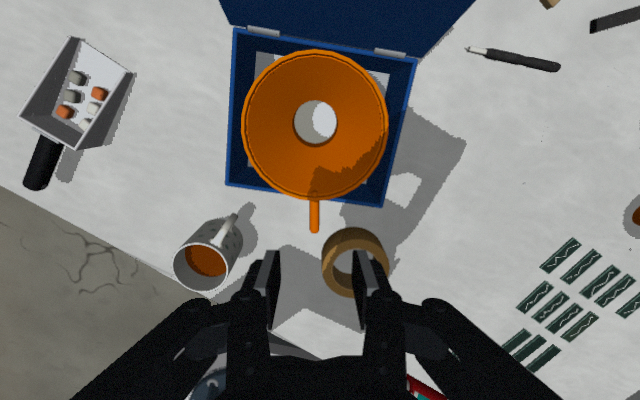

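Run:
```python
from h import *
h=-1.86
to([.45,.29,.30],[0,0,-1],[np.cos(h),np.sin(h),0])
```

```text
TO shift [ -0.23 -12.7   -0.2 ] turn [ 6.3  -0.04 -0.01] | mm 318 deg 31.5
```

Request:
{"name": "carry_out", "arguments": {"commands": [[[0,-1.5,0,0.9,0,0,60],[-0.1,-3.2,-0.1,1.9,0,0,85],[-0.1,-4.9,-0.1,2.9,0,0,85],[-0.2,-6.6,-0.1,3.9,0,0,85],[-0.2,-8.3,-0.1,4.9,0,0,85]]]}}

```text
t: 16.0
tcp_pos: [0.4752, 0.1846, 0.2962]
tool_rot: [-0.703, 0.061, 0.706, 0.059]
force: [1.0, -0.6, 0.6]
finger_gap: 0.992
```

Run:
```python
from h import *
h=-1.86;state()
to([.45,.29,.30],[0,0,-1],[np.cos(h),np.sin(h),0])
```

```text
t 16.0 tcp [0.4752 0.1846 0.2962] x [-0.004 -0.001 -1.   ] y [-0.169 -0.986  0.002] F [ 1.  -0.6  0.6] gap 84.7 q [ 0.15  0.3   1.63 -0.    1.22  1.89]
TO shift [-0.15 -3.99  1.71] turn [ 1.36  0.04 -0.03] | mm 108 deg 6.8
```

Request:
{"name": "carry_out", "arguments": {"commands": [[[0,-1.2,0.5,0.5,0,0,85],[-0.1,-2.4,1.0,1.0,0,0,85],[-0.1,-3.5,1.5,1.36,0,0,85],[-0.1,-4.0,1.7,1.36,0,0,85],[-0.1,-4.0,1.7,1.36,0,0,85]]]}}

```text
t: 16.5
tcp_pos: [0.4501, 0.2899, 0.2988]
tool_rot: [-0.699, 0.1, 0.701, 0.098]
force: [0.3, -0.4, -0.0]
finger_gap: 0.994
```

Run:
```python
from h import *
w=snap("wrist","w_w.png");state()
t=snap("top");crop(t,220,90,320,210,5,"w_t.png");s=snap("side");crop(s,240,140,340,260,6,"w_s.png")
```

```text
t 16.55 tcp [0.4506 0.2888 0.299 ] x [-0.002 -0.002 -1.   ] y [-0.279 -0.96   0.003] F [-0.4  0.9 -0. ] gap 85.4 q [ 0.36  0.33  1.57 -0.    1.24  2.22]
```

View pics/w_w.png

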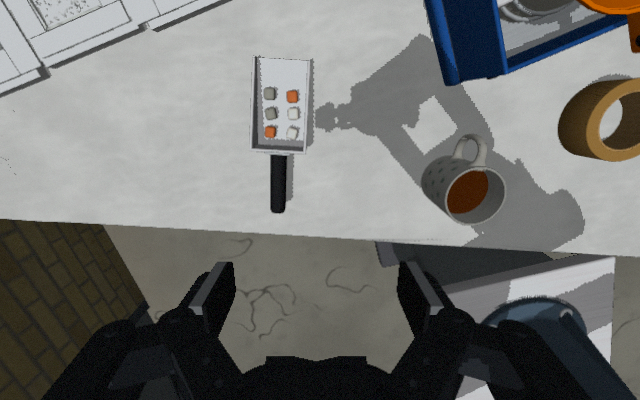

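View pics/w_t.png

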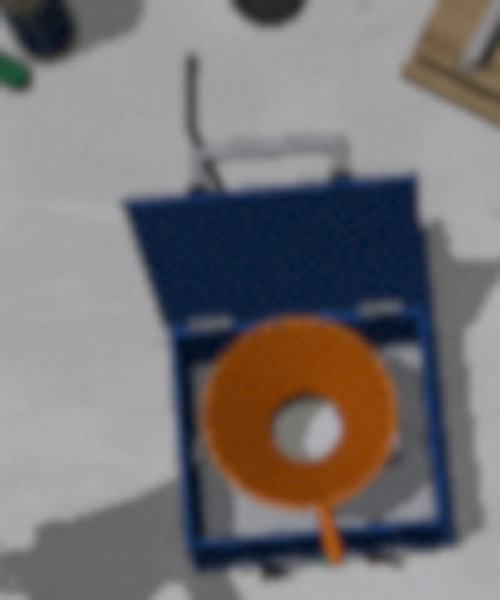

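Run:
```python
from h import *
w=snap("wrist");t=snap("top");s=snap("side");st,M=state()
H=onz(w,[[279.5,158],[278,211]],.048);N=onz(w,[[256,57],[313.5,60]],.018);B=onz(w,[[251,148],[308,152]],.05)
print("handle",H,"\nnose",N,N.mean(0),"\nrear",B,B.mean(0))
d=(N.mean(0)-B.mean(0))[:2];print(np.arctan2(d[1],d[0]),np.linalg.norm(d));d=(H[0]-H[1])[:2];print(np.arctan2(d[1],d[0]),np.linalg.norm(d))
print("funnel rim top",onz(t,[[280.2,172.2]],.177),"hole",onz(t,[[220+308/5,90+428/5]],.119),"side rim",onz(s,[[240+314/6,140+362/6]],.177))
```

```text
t 16.8 tcp [0.4514 0.2878 0.3   ] x [-0.    -0.001 -1.   ] y [-0.282 -0.959  0.001] F [-0.1 -1.   0.2] gap 85.1 q [ 0.36  0.33  1.57 -0.    1.24  2.22]
handle [[0.47908193 0.33038988 0.048     ]
 [0.40592561 0.35744751 0.048     ]] 
nose [[0.61079245 0.32222626 0.018     ]
 [0.58607695 0.25010233 0.018     ]] [0.5984347 0.2861643 0.018    ] 
rear [[0.5030174  0.36268368 0.05      ]
 [0.47620392 0.29023244 0.05      ]] [0.48961066 0.32645806 0.05      ]
-0.3546132470783863 0.11604420618238359
-0.35425723903415673 0.07799975441361345
funnel rim top [[ 0.58979047 -0.00189145  0.177     ]] hole [[ 0.59017478 -0.00231682  0.119     ]] side rim [[0.5862244  0.00321055 0.177     ]]
```

Run:
```python
from h import *
h=-1.92
to([.446,.3425,.11],[0,0,-1],[np.cos(h),np.sin(h),0])
```

```text
TO shift [ 7.6  -2.04  0.83] turn [ 0.72  0.   -0.01] | mm 198 deg 3.6
```

Request:
{"name": "carry_out", "arguments": {"commands": [[[1.5,-0.6,0.3,0.4,0,0,50],[3.2,-1.3,0.6,0.7,0,0,50],[4.9,-2.0,0.8,0.7,0,0,50],[6.5,-2.0,0.8,0.7,0,0,50],[7.6,-2.0,0.8,0.7,0,0,50]]]}}

```text
t: 17.3
tcp_pos: [0.4451, 0.3417, 0.1076]
tool_rot: [-0.696, 0.122, 0.697, 0.121]
force: [-0.9, -0.7, 0.1]
finger_gap: 0.586
```

Run:
```python
from h import *
h=-1.92
w=snap("wrist","x_w.png");state()
to([.446,.3425,.018],[0,0,-1],[np.cos(h),np.sin(h),0])
print(proj(w,[[.446,.3425,.036]]))
```

```text
t 17.35 tcp [0.443  0.3403 0.1041] x [-0.009 -0.005 -1.   ] y [-0.34  -0.941  0.007] F [-1.4 -0.4 -2.2] gap 49.7 q [ 0.46  0.62  1.7  -0.    0.83  2.37]
TO shift [ 3.44 -0.15 -0.11] turn [ 0.03  0.08 -0.09] | mm 86 deg 0.6
[[313.42179136 214.83326675]]
```

View pics/x_w.png

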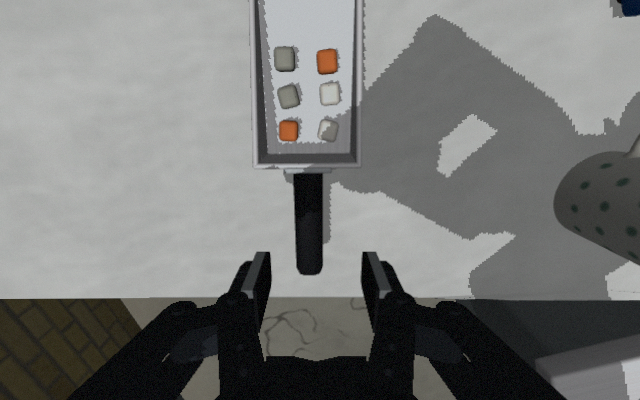

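Request:
{"name": "carry_out", "arguments": {"commands": [[[1.3,-0.1,-0.05,0,0,0,50],[2.5,-0.2,-0.1,0,0,0,50],[3.3,-0.2,-0.1,0,0,0,50],[3.6,-0.2,-0.1,0,0,0,50],[3.6,-0.2,-0.1,0,0,0,35]]], "force": 90}}

```text
t: 17.85
tcp_pos: [0.4501, 0.3459, 0.0199]
tool_rot: [-0.696, 0.122, 0.697, 0.122]
force: [-0.4, -0.6, 0.5]
finger_gap: 0.435
```

Request:
{"name": "carry_out", "arguments": {"commands": [[[0,0,0,0,0,0,10],[0,0,0,0,0,0,10],[0,0,0,0,0,0,10],[0,0,0,0,0,0,10],[0,0,0,0,0,0,10]]], "force": 90}}

```text
t: 18.35
tcp_pos: [0.4507, 0.3467, 0.0214]
tool_rot: [0.697, -0.121, -0.696, -0.122]
force: [-0.5, -1.2, 6.2]
finger_gap: 0.236
```

Run:
```python
from h import *
w=snap("wrist","y_w.png");state()
```

```text
t 18.4 tcp [0.4507 0.3467 0.0214] x [ 0.002  0.001 -1.   ] y [-0.339 -0.941 -0.001] F [ 0.1 -0.8  5.9] gap 20.4 q [ 0.46  0.77  1.72 -0.    0.66  2.38]
```

View pics/y_w.png

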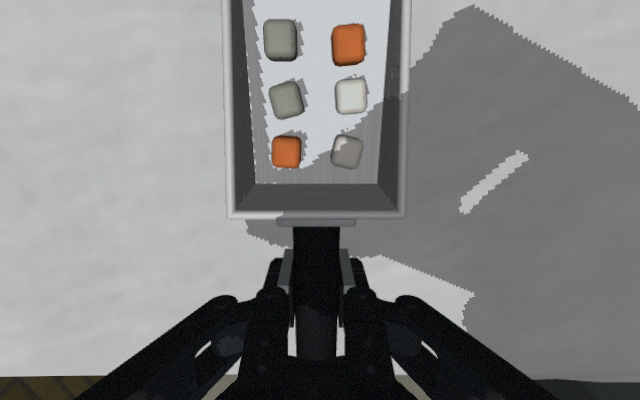

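Request:
{"name": "carry_out", "arguments": {"commands": [[[-0.3,0,0,0,0,0,10],[-0.7,0,0,0,0.3,0,10],[-1.2,0,0,0,0.7,0,10],[-1.8,0,0,0,1.1,0,10],[-2.4,0,0,0,1.5,0,10]]]}}

```text
t: 18.9
tcp_pos: [0.4491, 0.3462, 0.0804]
tool_rot: [0.741, -0.13, -0.65, -0.113]
force: [-0.6, 0.2, -2.3]
finger_gap: 0.239
```

Run:
```python
from h import *
w=snap("wrist","z_w.png");s=snap("side");crop(s,240,240,400,380,5,"z_s.png");state()
```

```text
t 19.0 tcp [0.4494 0.3472 0.0816] x [ 0.124 -0.043 -0.991] y [-0.338 -0.941 -0.002] F [ 0.7  0.7 -2.7] gap 20.6 q [ 0.51  0.65  1.75 -0.16  0.66  2.55]
```

View pics/z_s.png

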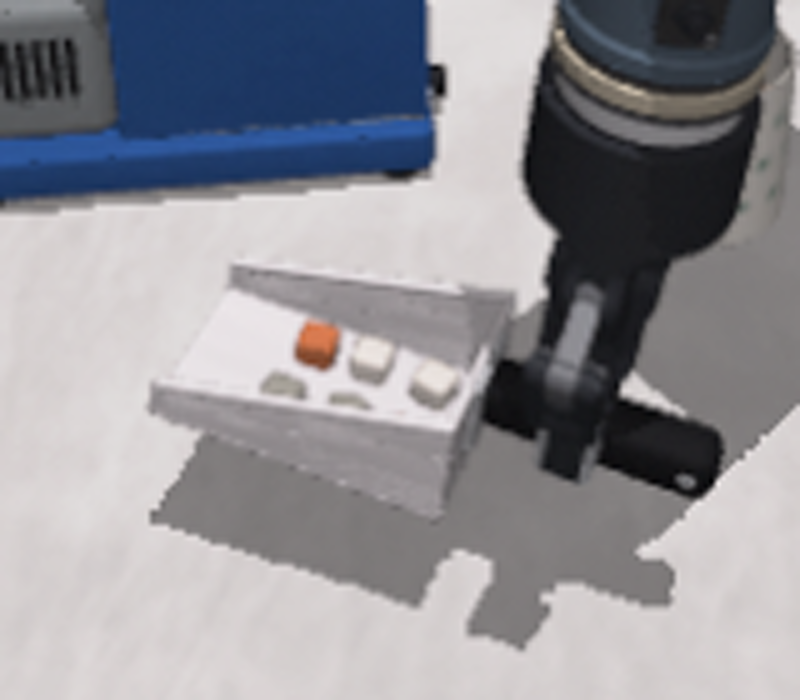

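View pics/z_w.png

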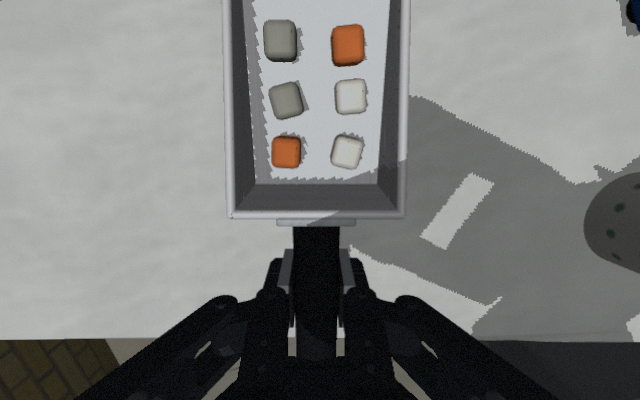

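Run:
```python
from h import *
st,M=state()
to([.449,.347,.237]);to([.416,.062,.237])
```

```text
t 19.0 tcp [0.4494 0.3472 0.0816] x [ 0.124 -0.043 -0.991] y [-0.338 -0.941 -0.002] F [ 0.7  0.7 -2.7] gap 20.6 q [ 0.51  0.65  1.75 -0.16  0.66  2.55]
TO shift [-6.16  0.   -0.81] turn [0. 0. 0.] | mm 155 deg 0.0
TO shift [-5.84 11.18 -3.39] turn [0. 0. 0.] | mm 326 deg 0.0
```

Request:
{"name": "carry_out", "arguments": {"commands": [[[-0.9,0,-0.1,0,0,0,10],[-2.1,0.2,-0.3,0,0,0,10],[-3.5,0.6,-0.5,0,0,0,10],[-4.8,1.3,-0.8,0,0,0,10],[-5.7,2.2,-1.2,0,0,0,10]]]}}

```text
t: 19.5
tcp_pos: [0.4417, 0.2912, 0.2267]
tool_rot: [0.741, -0.128, -0.65, -0.114]
force: [0.4, -0.5, -1.8]
finger_gap: 0.238
```

Request:
{"name": "carry_out", "arguments": {"commands": [[[-0.2,1.2,-0.3,0,0,0,10],[-0.2,2.5,-0.6,0,0,0,10],[-0.2,3.9,-1.0,0,0,0,10],[-0.2,5.3,-1.3,0,0,0,10],[-0.2,6.4,-1.6,0,0,0,10]]]}}

```text
t: 20.0
tcp_pos: [0.4227, 0.1256, 0.2348]
tool_rot: [0.74, -0.129, -0.651, -0.113]
force: [0.3, -0.2, -2.3]
finger_gap: 0.241
```

Run:
```python
from h import *
st,M=state()
to([.416,.062,.237])
```

```text
t 20.0 tcp [0.4227 0.1256 0.2348] x [ 0.12  -0.044 -0.992] y [-0.339 -0.941  0.001] F [ 0.3 -0.2 -2.3] gap 20.6 q [ 0.07  0.24  1.94 -0.07  0.85  2.03]
TO shift [-0.01  2.49 -0.62] turn [0. 0. 0.] | mm 64 deg 0.0
```

Request:
{"name": "carry_out", "arguments": {"commands": [[[0,1.0,-0.2,0,0,0,10],[0,1.8,-0.4,0,0,0,10],[0,2.3,-0.6,0,0,0,10],[0,2.5,-0.6,0,0,0,10],[0,2.5,-0.6,0,0,0,10]]]}}

```text
t: 20.5
tcp_pos: [0.4164, 0.063, 0.237]
tool_rot: [0.74, -0.13, -0.65, -0.114]
force: [0.4, -0.2, -1.4]
finger_gap: 0.239
```

Run:
```python
from h import *
w=snap("wrist","A_w.png");s=snap("side");crop(s,220,120,360,260,5,"A_s.png");t=snap("top");crop(t,200,90,340,240,4,"A_t.png");st,M=state()
lip=st["tcp_pos"]-.165*M[:,2]+.019*M[:,0];print("lip",lip)
```

```text
t 20.65 tcp [0.4168 0.0639 0.2372] x [ 0.122 -0.044 -0.992] y [-0.338 -0.941 -0.   ] F [ 0.3  0.3 -1.4] gap 20.2 q [-0.09  0.2   1.98 -0.04  0.83  1.85]
lip [0.57306544 0.00774344 0.23971753]
```

View pics/A_s.png

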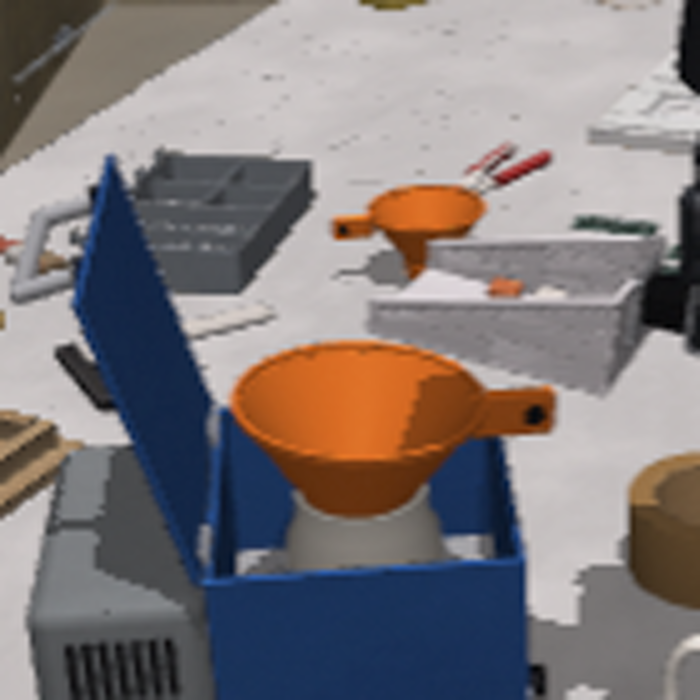

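View pics/A_w.png

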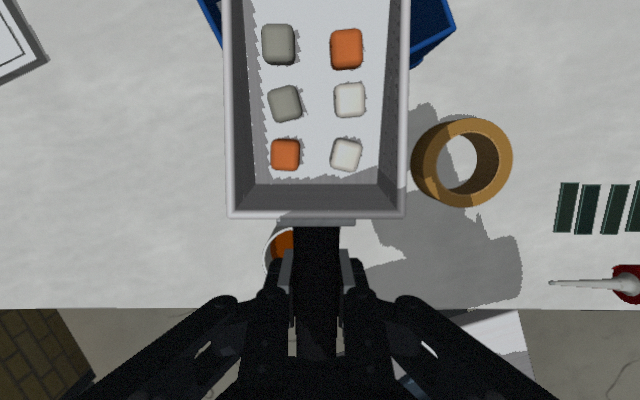

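View pics/A_t.png

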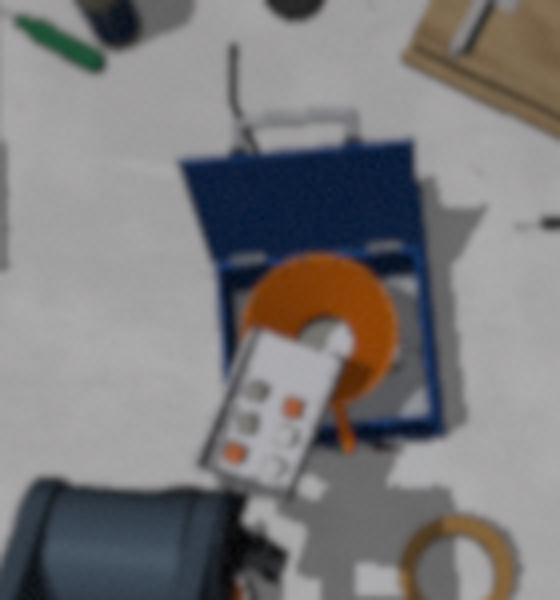

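Run:
```python
from h import *
t=snap("top");w=snap("wrist")
print(onz(t,[[275.2,175.8]],.24), onz(t,[[200+321/4,90+328/4]],.177))
# pour TCP as function of pitch
F=np.array([.5905,-.0015]);u=np.array([.941,-.339])
for th,back,z in((-7.5,20,.24),(20,22,.215),(35,22,.205),(50,22,.205),(60,22,.205)):
    a=np.radians(th);k=-.165*np.cos(a)+.019*np.sin(a);h=.165*np.sin(a)+.019*np.cos(a)
    p=np.r_[F-back/1e3*u+k*u,z+h]; x=np.r_[-np.sin(a)*u,-np.cos(a)]
    print(th,p.round(3)); to(p,x,[-.339,-.941,0])
```

```text
[[0.56434244 0.0085118  0.24      ]] [[ 0.59047721 -0.0020431   0.177     ]]
-7.5 [0.415 0.062 0.237]
TO shift [-0.    0.11  0.03] turn [0.01 0.   0.  ] | mm 3 deg 0.1
20 [0.43  0.056 0.289]
TO shift [-1.98  0.11 -0.86] turn [ 0.01 -5.5   0.  ] | mm 54 deg 27.5
35 [0.453 0.048 0.315]
TO shift [-2.89  0.11 -1.96] turn [ 0.01 -8.5  -0.  ] | mm 87 deg 42.5
50 [0.484 0.037 0.344]
TO shift [-3.84  0.11 -3.41] turn [ 1.00e-02 -1.15e+01 -0.00e+00] | mm 128 deg 57.5
60 [0.508 0.028 0.357]
TO shift [-4.26  0.12 -4.49] turn [ 1.00e-02 -1.35e+01 -0.00e+00] | mm 155 deg 67.5
```

Request:
{"name": "carry_out", "arguments": {"commands": [[[-0.5,0.03,-0.2,0,-1.1,0,10],[-0.9,0.05,-0.35,0,-2.2,0,10],[-1.3,0.1,-0.5,0,-3.3,0,10],[-1.7,0.1,-0.75,0,-4.5,0,10],[-2.05,0.1,-1.0,0,-5.5,0,10]]]}}

```text
t: 21.25
tcp_pos: [0.4343, 0.0551, 0.2921]
tool_rot: [-0.565, 0.098, 0.807, 0.141]
force: [-0.5, -0.5, -3.1]
finger_gap: 0.242
```

Run:
```python
from h import *
w=snap("wrist","B_w.png");s=snap("side");crop(s,220,120,360,260,5,"B_s.png");t=snap("top");crop(t,200,90,340,240,4,"B_t.png");st,M=state()
lip=st["tcp_pos"]-.165*M[:,2]+.019*M[:,0];print("lip",lip)
```

```text
t 21.4 tcp [0.4347 0.0547 0.2908] x [-0.32   0.115 -0.94 ] y [-0.339 -0.941 -0.   ] F [-0.3  0.2 -3. ] gap 20.7 q [-0.17  0.35  1.62  0.06  1.52  1.73]
lip [0.57458951 0.00436985 0.21689775]
```

View pics/B_s.png

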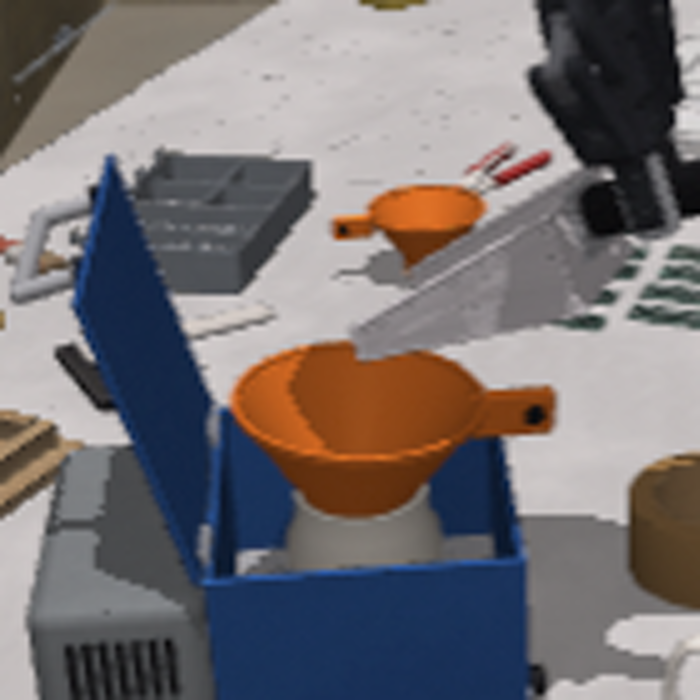

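View pics/B_t.png

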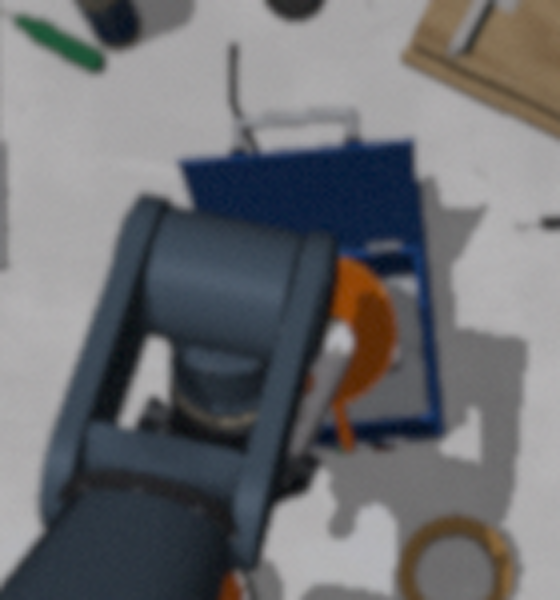

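View pics/B_w.png

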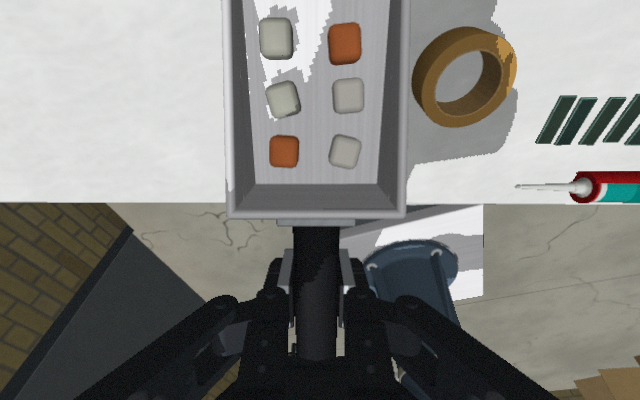

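Run:
```python
from h import *
F=np.array([.5905,-.0015]);u=np.array([.941,-.339])
for th,back,z in((30,19,.203),(42,19,.2),(54,19,.2)):
    a=np.radians(th);k=-.165*np.cos(a)+.019*np.sin(a);h=.165*np.sin(a)+.019*np.cos(a)
    p=np.r_[F-back/1e3*u+k*u,z+h]; x=np.r_[-np.sin(a)*u,-np.cos(a)]
    print(th,p.round(3)); to(p,x,[-.339,-.941,0])
```

```text
30 [0.447 0.05  0.302]
TO shift [-0.6   0.   -0.35] turn [ 0.   -2.03 -0.  ] | mm 17 deg 10.1
42 [0.469 0.042 0.325]
TO shift [-1.77  0.   -0.92] turn [ 0.   -4.43 -0.  ] | mm 50 deg 22.1
54 [0.496 0.033 0.345]
TO shift [-2.91  0.   -1.72] turn [ 0.   -6.83 -0.  ] | mm 84 deg 34.1
```

Stones still still at 20°. Tilt further to about 40°, slowly.

Request:
{"name": "carry_out", "arguments": {"commands": [[[-0.3,0,-0.2,0,-1.0,0,10],[-0.6,0,-0.35,0,-2.0,0,10],[-0.9,0,-0.5,0,-2.6,0,10],[-1.2,0,-0.6,0,-3.2,0,10],[-1.45,0,-0.75,0,-3.8,0,10]]]}}

```text
t: 21.9
tcp_pos: [0.4605, 0.0455, 0.3191]
tool_rot: [-0.424, 0.074, 0.889, 0.155]
force: [0.0, 0.3, -2.2]
finger_gap: 0.243
```

Run:
```python
from h import *
w=snap("wrist","C_w.png");s=snap("side");crop(s,220,120,360,260,5,"C_s.png");st,M=state()
lip=st["tcp_pos"]-.165*M[:,2]+.019*M[:,0];print("lip",lip)
F=np.array([.5905,-.0015]);u=np.array([.941,-.339])
for th,back,z in((50,19,.2),(60,19,.2)):
    a=np.radians(th);k=-.165*np.cos(a)+.019*np.sin(a);h=.165*np.sin(a)+.019*np.cos(a)
    p=np.r_[F-back/1e3*u+k*u,z+h]; x=np.r_[-np.sin(a)*u,-np.cos(a)]
    print(th,p.round(3)); to(p,x,[-.339,-.941,0])
```

```text
t 22.0 tcp [0.4617 0.0449 0.318 ] x [-0.592  0.212 -0.778] y [-0.338 -0.941  0.   ] F [-0.2  0.6 -0.9] gap 20.4 q [-0.2   0.52  1.38  0.09  1.91  1.71]
lip [0.57115145 0.0054533  0.19947475]
50 [0.487 0.036 0.339]
TO shift [-1.31 -0.   -0.3 ] turn [ 0.   -2.21 -0.01] | mm 34 deg 11.1
60 [0.51  0.027 0.352]
TO shift [-2.38  0.   -0.75] turn [ 0.   -4.21 -0.01] | mm 62 deg 21.1
```

View pics/C_s.png

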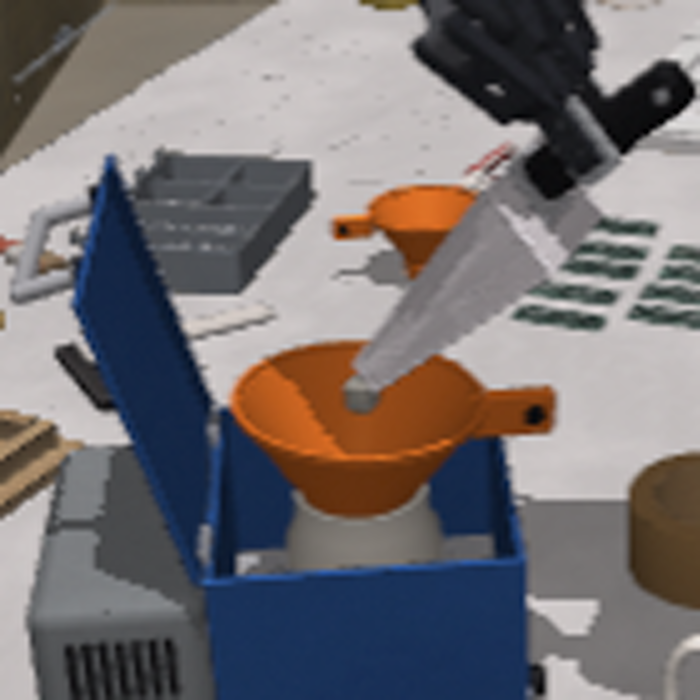

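View pics/C_w.png

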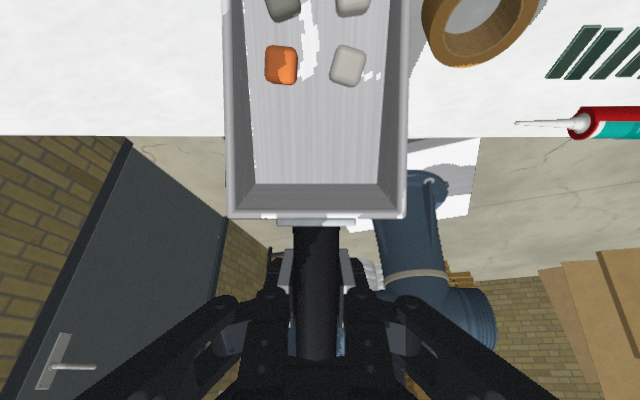

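Stones are sliding out over the lip into the funnel. Hold, then tilt on.

Request:
{"name": "carry_out", "arguments": {"commands": [[[0,0,0,0,0,0,10],[0,0,0,0,0,0,10],[-0.5,0,-0.1,0,-0.8,0,10],[-0.9,0,-0.2,0,-1.5,0,10],[-1.3,0,-0.3,0,-2.2,0,10]]]}}

```text
t: 22.5
tcp_pos: [0.4859, 0.0361, 0.3405]
tool_rot: [-0.337, 0.059, 0.926, 0.161]
force: [0.3, 0.5, -1.8]
finger_gap: 0.239
```

Run:
```python
from h import *
w=snap("wrist","D_w.png");s=snap("side");crop(s,220,120,360,260,5,"D_s.png");st,M=state()
lip=st["tcp_pos"]-.165*M[:,2]+.019*M[:,0];print("lip",lip)
```

```text
t 22.6 tcp [0.4869 0.0355 0.3387] x [-0.72   0.26  -0.644] y [-0.339 -0.941  0.   ] F [ 0.3  0.5 -1.7] gap 20.5 q [-0.22  0.63  1.22  0.12  2.15  1.72]
lip [0.5730772  0.00433958 0.20021716]
```

View pics/D_s.png

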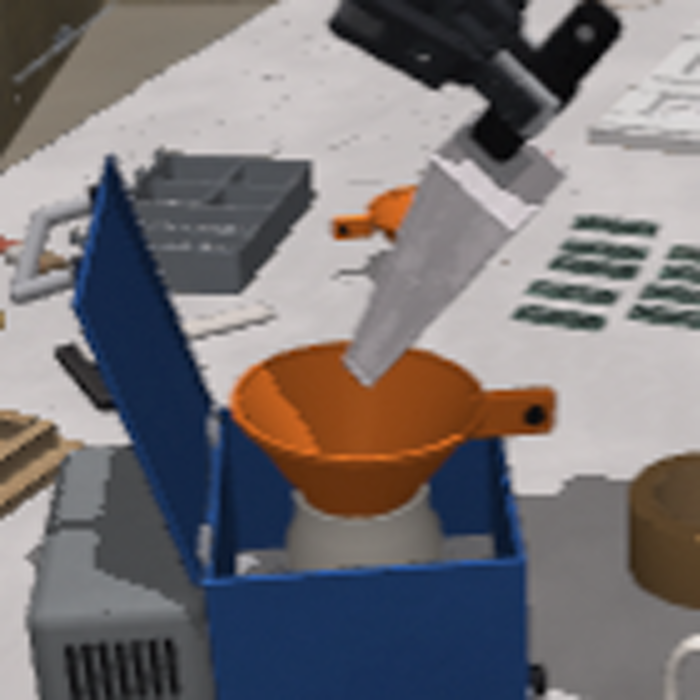

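View pics/D_w.png

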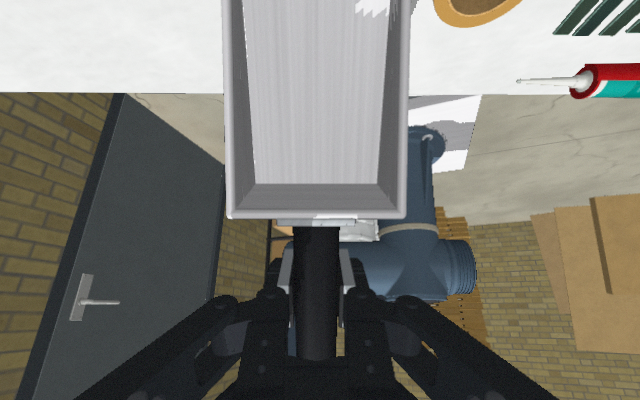

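Run:
```python
from h import *
t=snap("top");crop(t,200,90,340,240,4,"D_t.png")
to([.42,.065,.28],[0,0,-1],[-.339,-.941,0])
to([.487,.036,.37])
```

```text
TO shift [ 3.73 -0.2   0.05] turn [-0.    9.99 -0.  ] | mm 93 deg 49.9
TO shift [-0.82 -0.02  0.93] turn [0. 0. 0.] | mm 31 deg 0.0
```

Request:
{"name": "carry_out", "arguments": {"commands": [[[-0.4,0,0.5,0,0,0,10],[0,0,0.6,0,1.5,0,10],[0.6,0,0.5,0,3.2,0,10],[1.3,-0.1,0.4,0,4.9,0,10],[2.0,-0.1,0.3,0,6.5,0,10]]]}}

```text
t: 23.15
tcp_pos: [0.4453, 0.0534, 0.3139]
tool_rot: [-0.586, 0.102, 0.792, 0.138]
force: [0.1, 0.3, -1.4]
finger_gap: 0.235
```

Run:
```python
from h import *
state()
to([.42,.10,.26],[0,0,-1],[-.339,-.941,0])
t=snap("top");crop(t,200,90,340,240,4,"E_t.png");s=snap("side");crop(s,220,120,360,260,5,"E_s.png")
```

```text
t 23.15 tcp [0.4453 0.0534 0.3139] x [-0.275  0.1   -0.956] y [-0.338 -0.941 -0.001] F [ 0.1  0.3 -1.4] gap 20.0 q [-0.17  0.32  1.59  0.05  1.53  1.74]
TO shift [ 2.53 -1.41  0.88] turn [0.01 3.4  0.01] | mm 76 deg 17.0
```

View pics/E_t.png

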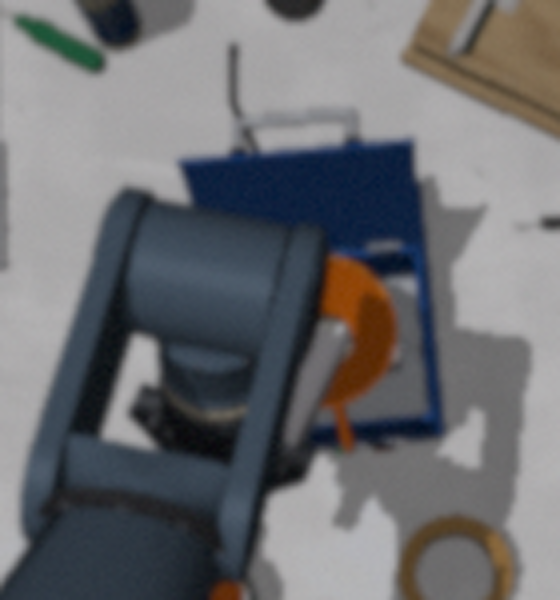

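View pics/E_s.png

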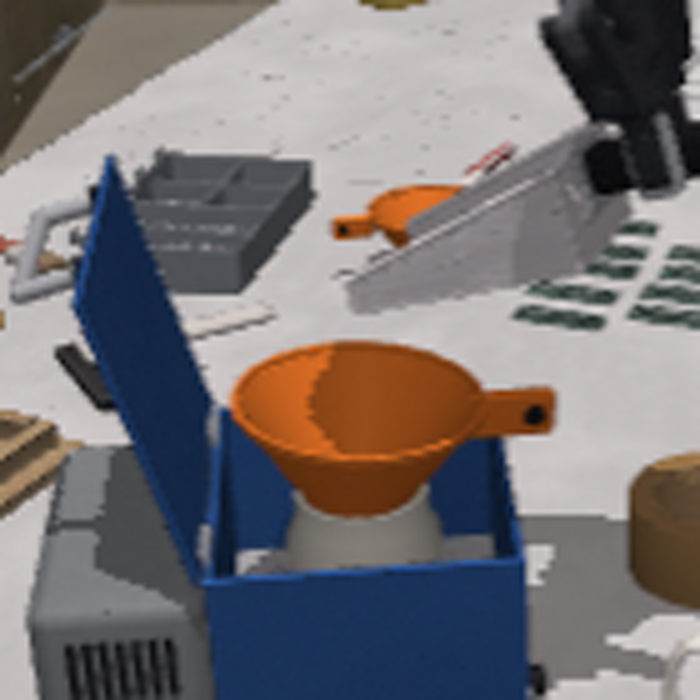

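Request:
{"name": "carry_out", "arguments": {"commands": [[[0.5,-0.3,0.2,0,0.7,0,10],[1.0,-0.6,0.4,0,1.4,0,10],[1.5,-1.0,0.6,0,2.2,0,10],[2.1,-1.3,0.8,0,3.0,0,10],[2.5,-1.4,0.9,0,3.4,0,10]]]}}

```text
t: 23.75
tcp_pos: [0.4176, 0.1005, 0.2603]
tool_rot: [-0.693, 0.121, 0.7, 0.122]
force: [0.6, -0.7, -1.3]
finger_gap: 0.241
```

Run:
```python
from h import *
state()
to([.45,.345,.12],[0,0,-1],[-.339,-.941,0])
t=snap("top");crop(t,200,90,340,240,4,"F_t.png")
w=snap("wrist","F_w.png")
```

```text
t 23.75 tcp [0.4176 0.1005 0.2603] x [-0.009  0.003 -1.   ] y [-0.337 -0.941  0.   ] F [ 0.6 -0.7 -1.3] gap 20.6 q [-0.03  0.22  1.86  0.    1.07  1.89]
TO shift [ 5.63 -9.65  2.03] turn [ 0.02  0.1  -0.  ] | mm 284 deg 0.5
```

View pics/F_t.png

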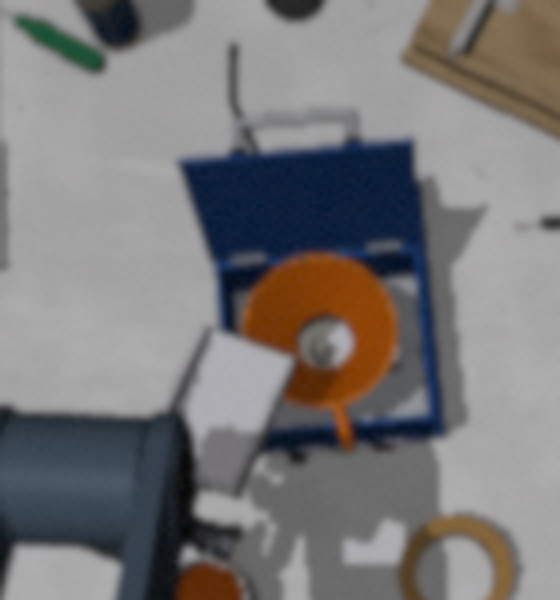

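View pics/F_w.png

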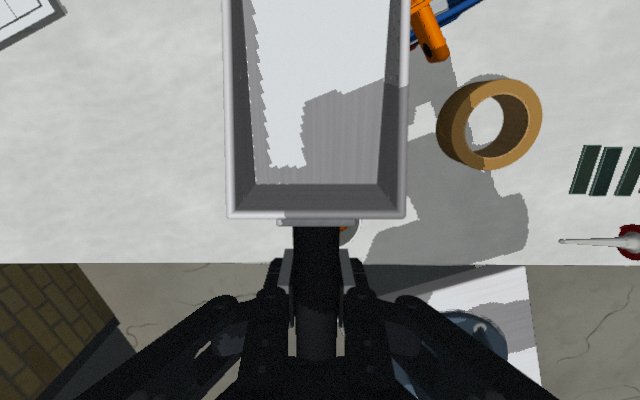

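Request:
{"name": "carry_out", "arguments": {"commands": [[[0,-1.7,0.3,0,0,0,10],[0,-3.5,0.7,0,0,0,10],[0.2,-5.3,1.1,0,0,0,10],[0.8,-7.1,1.5,0,0,0,10],[1.8,-8.6,1.8,0,0,0,10]]]}}

```text
t: 24.35
tcp_pos: [0.4531, 0.32, 0.2177]
tool_rot: [-0.695, 0.12, 0.698, 0.123]
force: [1.0, -0.0, -2.2]
finger_gap: 0.239
```

Run:
```python
from h import *
state()
to([.45,.345,.07],[0,0,-1],[-.339,-.941,0])
```

```text
t 24.35 tcp [0.4531 0.32   0.2177] x [-0.003  0.006 -1.   ] y [-0.338 -0.941 -0.004] F [ 1.  -0.  -2.2] gap 20.4 q [0.41 0.45 1.63 0.01 1.07 2.32]
TO shift [ 5.92 -0.87  0.43] turn [0.01 0.05 0.05] | mm 150 deg 0.4
```

Request:
{"name": "carry_out", "arguments": {"commands": [[[1.2,-0.4,0.1,0,0,0,10],[2.8,-0.8,0.2,0,0,0,10],[4.2,-0.8,0.3,0,0,0,10],[5.4,-0.8,0.4,0,0,0,10],[5.9,-0.8,0.4,0,0,0,10]]]}}

```text
t: 24.85
tcp_pos: [0.4457, 0.339, 0.066]
tool_rot: [-0.692, 0.122, 0.701, 0.121]
force: [-0.6, -0.0, -2.3]
finger_gap: 0.24
```

Run:
```python
from h import *
s=snap("side");crop(s,240,240,400,380,5,"G_s.png");state()
to([.45,.345,.024],[0,0,-1],[-.339,-.941,0])
```

```text
t 24.9 tcp [0.4458 0.3387 0.0654] x [-0.013  0.    -1.   ] y [-0.339 -0.941  0.004] F [-1.   1.3 -3.3] gap 20.4 q [0.45 0.69 1.72 0.01 0.75 2.36]
TO shift [ 1.65 -0.3  -0.1 ] turn [-0.    0.15 -0.05] | mm 42 deg 0.8
```

View pics/G_s.png

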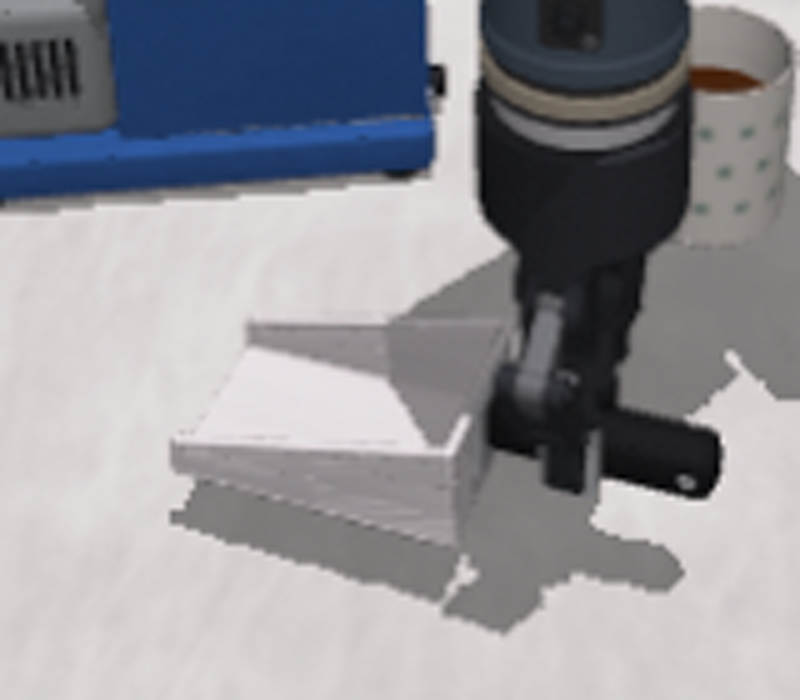

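Request:
{"name": "carry_out", "arguments": {"commands": [[[0.5,0,0,0,0,0,10],[1.0,0,0,0,0,0,10],[1.4,0,0,0,0,0,10],[1.65,0,0,0,0,0,10],[1.7,0,0,0,0,0,10]]]}}

```text
t: 25.4
tcp_pos: [0.4462, 0.3396, 0.0254]
tool_rot: [-0.693, 0.121, 0.7, 0.122]
force: [0.2, 0.2, -1.0]
finger_gap: 0.243
```

Run:
```python
from h import *
state();state()
```

```text
t 25.4 tcp [0.4462 0.3396 0.0254] x [-0.009  0.003 -1.   ] y [-0.339 -0.941  0.001] F [ 0.2  0.2 -1. ] gap 20.8 q [0.45 0.76 1.73 0.01 0.66 2.36]
t 25.4 tcp [0.4462 0.3396 0.0254] x [-0.009  0.003 -1.   ] y [-0.339 -0.941  0.001] F [ 0.2  0.2 -1. ] gap 20.8 q [0.45 0.76 1.73 0.01 0.66 2.36]
```

Request:
{"name": "carry_out", "arguments": {"commands": [[[0.1,0,0,0,0,0,10],[0.15,0,0,0,0,0,10],[0.15,0,0,0,0,0,28],[0.15,0,0,0,0,0,40],[0.15,0,0,0,0,0,50]]]}}

```text
t: 25.9
tcp_pos: [0.4467, 0.3399, 0.0226]
tool_rot: [-0.694, 0.121, 0.699, 0.122]
force: [-0.3, -0.2, -0.1]
finger_gap: 0.586
```

Request:
{"name": "carry_out", "arguments": {"commands": [[[-0.6,0,0,0,0,0,50],[-2.0,0,0,0,0,0,50],[-3.6,0,0,0,0,0,50],[-5.2,0,0,0,0,0,50],[-7.0,0,0,0,0,0,50]]]}}

```text
t: 26.4
tcp_pos: [0.4471, 0.3389, 0.1995]
tool_rot: [-0.693, 0.121, 0.7, 0.122]
force: [0.7, -0.2, -0.6]
finger_gap: 0.586
```

Run:
```python
from h import *
s=snap("side","H_s0.png");crop(s,240,240,400,380,5,"H_s.png");t=snap("top","H_t.png");w=snap("wrist");state()
crop(t,255,150,305,200,12,"H_tc.png")
```

```text
t 26.55 tcp [0.45   0.3403 0.2019] x [ 0.001  0.007 -1.   ] y [-0.339 -0.941 -0.007] F [ 0.2 -0.4 -1.4] gap 49.8 q [0.45 0.48 1.62 0.01 1.04 2.36]
```

View pics/H_s0.png

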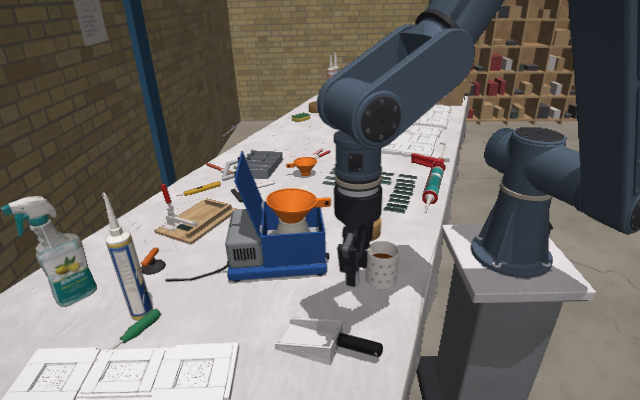

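View pics/H_s.png

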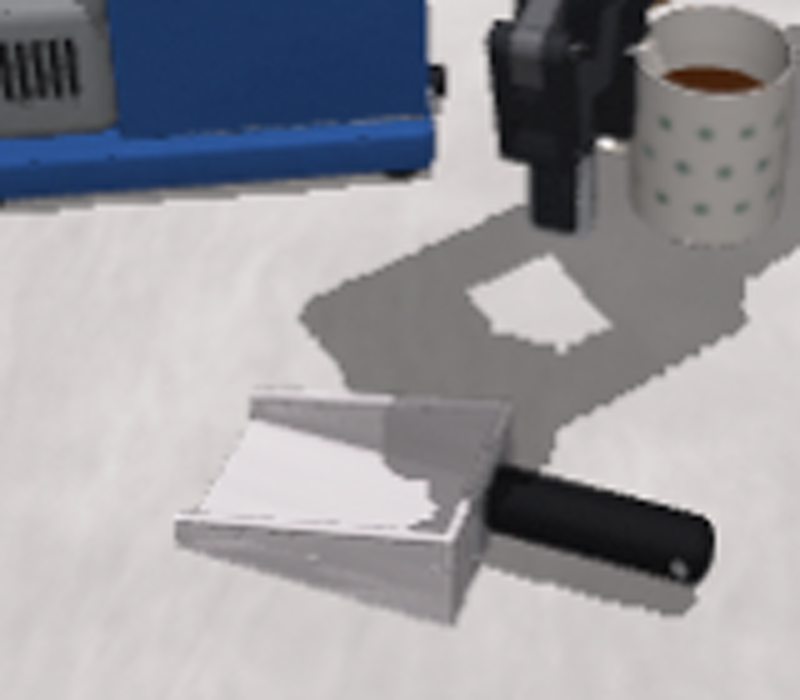

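View pics/H_tc.png

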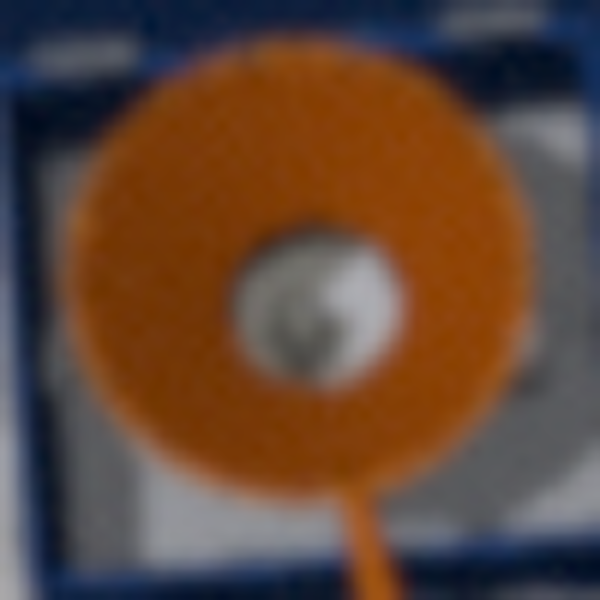

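Run:
```python
from h import *
to([.515,.026,.36])
```

```text
TO shift [-6.41 10.91 -6.69] turn [0. 0. 0.] | mm 358 deg 0.0
```

Request:
{"name": "carry_out", "arguments": {"commands": [[[-1.6,0.6,-0.4,0,0,0,50],[-3.2,1.4,-0.8,0,0,0,50],[-4.7,2.6,-1.5,0,0,0,50],[-6.0,4.0,-2.3,0,0,0,50],[-6.4,5.6,-3.2,0,0,0,50]]]}}

```text
t: 27.05
tcp_pos: [0.4777, 0.1795, 0.3594]
tool_rot: [-0.695, 0.12, 0.698, 0.122]
force: [0.7, -0.2, -0.2]
finger_gap: 0.586
```

Request:
{"name": "carry_out", "arguments": {"commands": [[[0,1.3,-0.9,0,0,0,50],[0,2.7,-1.8,0,0,0,50],[0,4.1,-2.7,0,0,0,50],[0,5.1,-3.4,0,0,0,50],[0,5.3,-3.5,0,0,0,50]]]}}

```text
t: 27.55
tcp_pos: [0.5145, 0.0225, 0.3547]
tool_rot: [-0.693, 0.123, 0.7, 0.123]
force: [-0.7, 0.1, -0.1]
finger_gap: 0.591
```

Run:
```python
from h import *
w=snap("wrist","I_w.png");state();crop(w,250,50,390,190,5,"I_wc.png")
```

```text
t 27.6 tcp [0.5141 0.0234 0.3547] x [-0.011  0.003 -1.   ] y [-0.342 -0.94   0.001] F [-0.4 -0.3 -0.4] gap 50.0 q [-0.17  0.25  1.53  0.    1.37  1.75]
```

View pics/I_w.png

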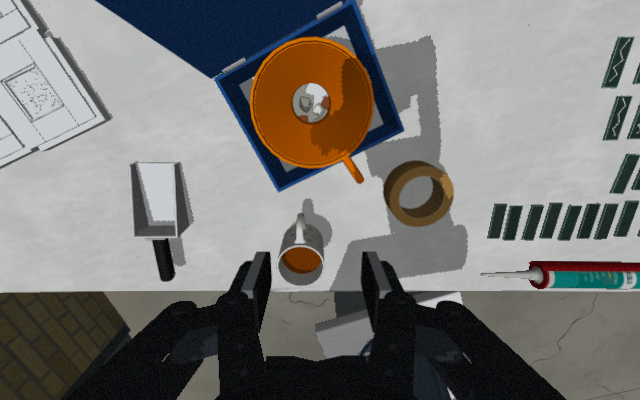

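View pics/I_wc.png

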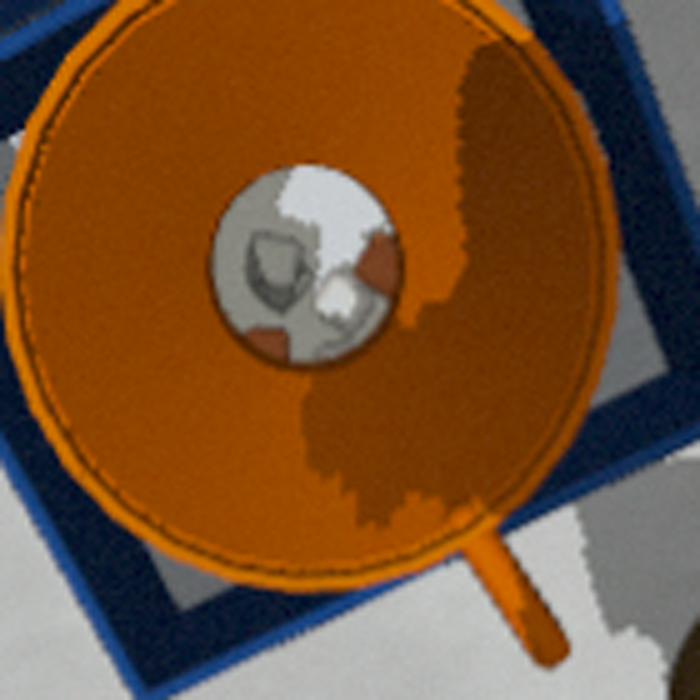

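Request:
{"name": "carry_out", "arguments": {"commands": [[[-1,0,0,0,0,0,50],[-1,0,0,0,0,0,50],[-1,0,0,0,0,0,50],[-1,0,0,0,0,0,50],[-1,0,0,0,0,0,50]]]}}

```text
t: 28.1
tcp_pos: [0.5139, 0.0262, 0.3798]
tool_rot: [-0.693, 0.121, 0.7, 0.122]
force: [-0.5, 0.3, -0.2]
finger_gap: 0.586
```

Run:
```python
from h import *
state();print(manip.sign_off())
```

```text
t 28.1 tcp [0.5139 0.0262 0.3798] x [-0.01   0.003 -1.   ] y [-0.338 -0.941  0.   ] F [-0.5  0.3 -0.2] gap 50.0 q [-0.17  0.23  1.49  0.    1.43  1.75]
the job is handed in; nothing more can be done
None
```

I carried out the whole job and handed it in at 28.1 s; no verdict was reported. The lid was swung back by its bar to roughly 1.8 rad. I then seated the larger orange funnel in the jar, poured the six stones through it, and put the scoop back flat near where it had stood.

**Last checks:** The pictures before hand-in showed:
- The lid was past upright.
- The funnel was upright and down on the jar's rim.
- The scoop was empty and level.
- The mug and tape roll looked undisturbed.
- The gripper was clear of everything.

**Not fully confirmed:** Looking down through the funnel I could make out only four stones for sure, perhaps five. I take the rest to be in the jar because the scoop was empty and no stones lay in the funnel, the chamber or on the bench.

**What went wrong on the way:** My first try at seating the funnel caught the jar's rim and tilted the funnel about 8° in the grip. I lifted it, levelled it and re-aligned it, and it went in cleanly. The cameras disagreed by up to 9 mm on the jar's position, so I lined it up by comparing the spout and rim within the same picture.

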